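# Assemble the pastry display stand

### The arm

A 7-joint arm with a two-finger parallel gripper is mounted at the origin on the work surface. World frame = base frame: x ahead of the robot, y to its left, z up, the work surface at z = 0. Lengths are in m, angles in rad, forces in N, time in s.
With the tool pointing down it reaches from about 0.4 to 0.875 m from the base axis. Payload 6.5 kg.
Tool frame: the origin (TCP) lies at the centre of the arm's flange, where the gripper is bolted on; the fingertips stand 166 mm ahead of it and the grasp point (between the pads) lies 147 mm ahead of it; y points along the fingers, z is the direction in which the jaws open and shut, and the axes are right-handed (so a half turn about y gives the same grasp; the last joint's range is limited). The gripper opens to 88 mm and grips with 3 to 60 N. Pads are 18 mm wide; open, the fingers measure 123 mm over their backs; the gripper's body (75 mm by 187 mm) begins 45 mm behind the grasp point.
Start: joints at [1.244, 0.536, -0.004, 1.538, 0.003, 1.067, -0.071], TCP at [0.168, -0.628, 0.405] pointing down, gripper open.
Joint ranges: [-2.7, 2.7], [-0.37, 2.16], [-1.27, 1.26], [0.24, 2.4], [-1.31, 4.45], [0.19, 1.91], [-2.76, 2.76]. Speed limits (rad/s): [2.39, 2.39, 3.14, 3.14, 3.14, 3.14, 3.14].

### API

Orientations are given as a rotation vector (axis times angle).
In Python, from workcell import robot gives the robot as it stands.
- The arm moves only by the shell command python3 -m pendant 'ROWS' [OPENING] [FORCE]. ROWS is JSON, a list of rows, each an object of numbers: "tx", "ty", "tz": the shift along the world's x, y, z in mm; "turn": the turn about the world's z in degrees. In form: [{"tx": .., "ty": .., "tz": .., "turn": ..}, ...]. A call has 1 to 12 rows; each row is the pose to reach, as a shift and turn from the pose measured when the call began; what a row does not reach only later rows make up. A row lasts 1/12 s, in which the tool goes at most 41.7 mm and 7.16 degrees, less where a joint would pass 70% of its speed; a pose out of reach is approached as far as the arm can. A call with a gripper value outside its range is refused whole. OPENING is the closure in counts, from 0 (fully open) to 255 (shut), set as the call begins (- or left out, the last holds). The fingers move at their own pace and stop on an object; FORCE is the grip in N (left out, the last holds). Time passes only in rows, so rows that repeat a pose let the fingers close. It gives the time, the measured TCP pose, the force and the opening at its end, in the units of the state.
- robot.sense(): the state, without advancing time (a new reading comes with each control period).
- robot.grab_frame(name): name is "side" or "top" or "wrist"; returns the picture (480x640x3 uint8, red, green, blue); there is no depth.
- robot.calibration(name): a dict with "mtx" (3x3 intrinsics, pixels), "position" and "rotation" of the camera in the world. Camera axes: x right, y down, z forward; pixel columns grow to the right and rows downward; lengths in m; the calibration is good to about 2 mm. A picture is of the moment at which its call begins: read the wrist's pose just before it. calibration takes no time and is no camera call; for the wrist camera it gives the pose at the moment of the call.
- robot.close_job(): hands the job in, once; it reports no verdict.
The state is a dict: "t": time; "joint_pos": joint angles; "joint_velocities": joint speeds; "tau": joint torques, N m; "eef_pos": TCP position; "ee_rot": TCP orientation; "ft_force": force on the tool from outside, world axes, zero at the start; "wrist_torque": the same for the moment, N m; "grip_width": opening from 0.0 (shut) to 1.0 (fully open).
Only numpy, scipy, OpenCV 4.12 (cv2) and the standard library are available. Lean on these libraries where they do the work, as an engineer would, in place of code of your own. Each camera call takes 0.05 s, during which the arm holds its last target.

### The job

Put the three-tier pastry stand together on its brass base, where the base stands: first the largest plate, then the middle one on it, then the smallest, and last the top knob, each seated fully and upright on the spigot of the piece below. Do not shift the base, and leave the bowl, the jar and the biscuit cutter where they are.

Things in the scene. Friction and masses are not known exactly. Their poses are not given: they have to be found in the camera images.
- base_top (a point): Stand base: heavy brass disc 130 mm across, 10 mm thick, with a 34 mm column in its middle; no white plate. Point: centre of the column's flat shoulder, 40 mm above the table; a tapered spigot 8 mm high (18 mm across at its root, 8 mm at its tip) stands on the shoulder; z is up. Loose, 1.5 kg; stays where it stands.
- large_mid (a point): Largest tier: white plate 150 mm across, its top 15 mm above the tier's bottom; from its middle a brass column, 34 mm diameter, rises to a flat shoulder 60 mm above the bottom, with a spigot on it (as on base). Below: foot ring 38 mm across, 10 mm high, 22 mm bore, goes over the spigot below and rests on that shoulder. Point: on the axis, 40 mm above the bottom; z up the column; any yaw. Loose, 0.12-0.4 kg.
- medium_mid (a point): Middle-sized tier: white plate 114 mm across, its top 15 mm above the tier's bottom; from its middle a brass column, 34 mm diameter, rises to a flat shoulder 60 mm above the bottom, with a spigot on it (as on base). Below: foot ring 38 mm across, 10 mm high, 22 mm bore, goes over the spigot below and rests on that shoulder. Point: on the axis, 40 mm above the bottom; z up the column; any yaw. Loose, 0.12-0.4 kg.
- small_mid (a point): Smallest tier: white plate 80 mm across, its top 15 mm above the tier's bottom; from its middle a brass column, 34 mm diameter, rises to a flat shoulder 60 mm above the bottom, with a spigot on it (as on base). Below: foot ring 38 mm across, 10 mm high, 22 mm bore, goes over the spigot below and rests on that shoulder. Point: on the axis, 40 mm above the bottom; z up the column; any yaw. Loose, 0.12-0.4 kg.
- knob_mid (a point): Top knob: plain upright brass stem 30 mm in diameter with a bevelled top, 56 mm tall overall, on a foot ring 38 mm across and 10 mm high with a 22 mm bore (10 mm deep) that goes over the smallest tier's spigot; no plate, no spigot. Point: on its axis, 32 mm above the bottom; z is up. Loose, standing on the table, 0.09-0.16 kg.
- bowl: Bystander: small steel bowl, 104 mm across the rim, 45 mm high; origin at the centre of its underside. Loose.
- shaker: Bystander: white jar with a white cap, 48 mm across, 62 mm high; origin at the centre of its underside. Loose.
- cutter: Bystander: plain round dark steel biscuit cutter, an open ring 60 mm across and 30 mm high; origin at the centre of its underside. Loose.
Things that resemble listed ones, but are neither listed nor needed, are in the scene too. What is shaped like the part that bears large_mid but purple or red is not meant.

How it is judged:
On the way, in this order (a step that is already met when the one before it is completed fails the run):
1. the large tier is seated on the base (horizontal distance between large_mid and base_top below 0.008 m and z of large_mid in the frame of base_top between 0.036 and 0.044 m and angle between large_mid's own z axis and vertical below 0.1 rad), for 0.2 s.
2. the medium tier is seated on the large tier (horizontal distance between medium_mid and large_mid below 0.008 m and z of medium_mid in the frame of large_mid between 0.056 and 0.064 m and angle between medium_mid's own z axis and vertical below 0.1 rad), for 0.2 s.
3. the small tier is seated on the medium tier (horizontal distance between small_mid and medium_mid below 0.008 m and z of small_mid in the frame of medium_mid between 0.056 and 0.064 m and angle between small_mid's own z axis and vertical below 0.1 rad), for 0.2 s.
4. the knob piece is seated on the small tier (horizontal distance between knob_mid and small_mid below 0.008 m and z of knob_mid in the frame of small_mid between 0.048 and 0.056 m and angle between knob_mid's own z axis and vertical below 0.1 rad), for 0.2 s.
At the end, for the whole second after the job is handed in: Base, largest, middle and smallest tier and knob stand in this order on one axis: each is within 8 mm sideways of the piece below, fully down on its shoulder (within 4 mm), upright within 0.1 rad, let go and at rest (all of step 1 and all of step 2 and all of step 3 and all of step 4 and angle between base_top's own z axis and vertical below 0.1 rad and linear speed of each of large, medium, small, knob below 0.02 m/s); the robot touches nothing.
It fails at once if the base is shifted more than 30 mm (distance of base_top from where it was at the start of the episode above 0.03 m).
It fails at once if the bowl is shifted more than 30 mm (distance of bowl from where it was at the start of the episode above 0.03 m).
It fails at once if the jar is shifted more than 30 mm (distance of shaker from where it was at the start of the episode above 0.03 m).
It fails at once if the biscuit cutter is shifted more than 30 mm (distance of cutter from where it was at the start of the episode above 0.03 m).
It also fails if it takes over 112 s, if anything falls off the work surface, if the arm or the gripper's body presses on something with over 40 N, if the wrist force passes 120 N, or if a joint passes its speed limit or range.

## Working session

There is one attempt and no reset: what is moved stays moved. The work goes in short steps, Python scripts to look and compute and a shell command to move; the robot and the scene stay as the last step left them, time stands still between calls to the robot, and variables do not carry over. Pictures are saved under pics/ and viewed, and the job is handed in when it is done.

```bash
mkdir -p pics; ls; python3 - <<'E'
from workcell import robot
import cv2,numpy as np
np.set_printoptions(precision=4,suppress=True)
s=robot.sense();print({k:np.round(v,3) for k,v in s.items()})
for n in ["side","top","wrist"]:
    c=robot.calibration(n);print(n,c)
    cv2.imwrite(f"pics/{n}0.png",robot.grab_frame(n)[:,:,::-1])
E
```

```text
pics
{'t': np.float64(0.0), 'joint_pos': array([ 1.244,  0.537, -0.004,  1.539,  0.003,  1.067, -0.071]), 'joint_velocities': array([ 0.   , -0.001,  0.001,  0.001, -0.   ,  0.001, -0.001]), 'tau': array([ -0.001, -57.098,   0.99 , -25.16 ,  -0.056,   0.018,   0.   ]), 'eef_pos': array([ 0.168, -0.628,  0.404]), 'ee_rot': array([-0.274,  2.084, -2.081]), 'ft_force': array([0.337, 0.122, 0.33 ]), 'wrist_torque': array([-0.038, -0.036,  0.018]), 'grip_width': np.float64(0.995)}
side {'mtx': array([[539.3146,   0.    , 316.1181],
       [  0.    , 539.3146, 238.8314],
       [  0.    ,   0.    ,   1.    ]]), 'position': array([0.3211, 0.9534, 0.8564]), 'rotation': array([-0.2316,  2.7582, -1.2816])}
top {'mtx': array([[521.1508,   0.    , 331.8409],
       [  0.    , 521.1508, 241.7606],
       [  0.    ,   0.    ,   1.    ]]), 'position': array([0.3028, 0.0135, 1.2814]), 'rotation': array([-2.1376,  2.1309, -0.2085])}
wrist {'mtx': array([[348.708 ,   0.    , 317.0897],
       [  0.    , 348.708 , 235.5988],
       [  0.    ,   0.    ,   1.    ]]), 'position': array([ 0.2394, -0.6093,  0.3829]), 'rotation': array([ 2.3019, -1.766 , -0.2577])}
```

View pics/side0.png

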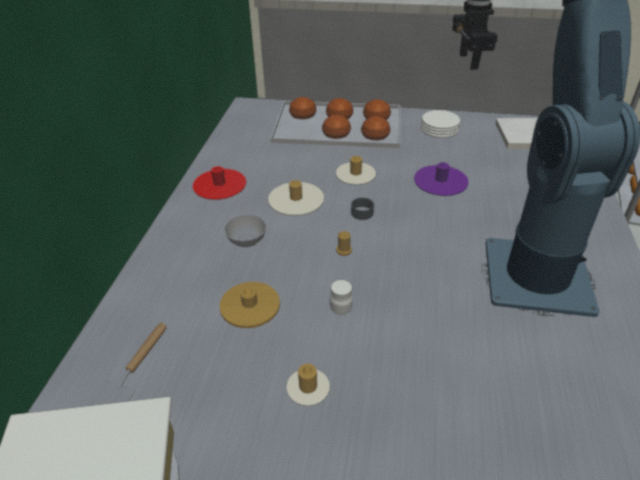

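View pics/top0.png

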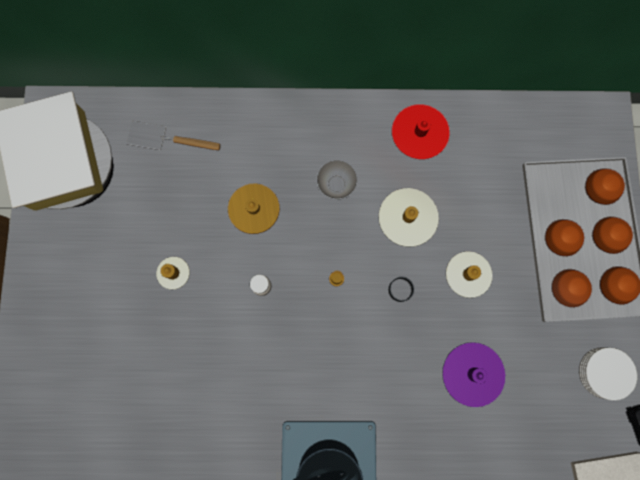

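View pics/wrist0.png

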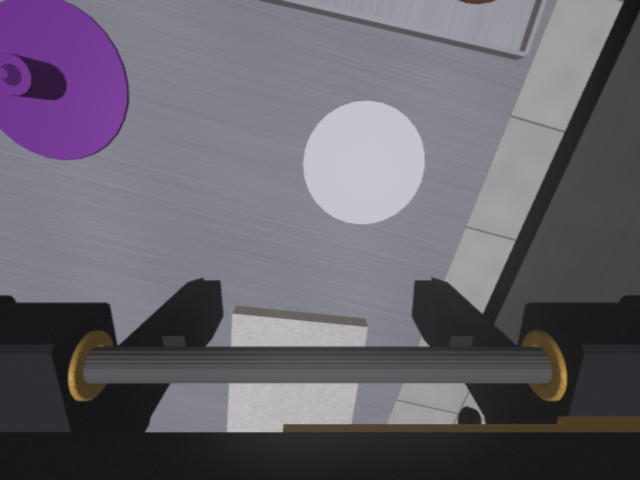

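The pictures show the pieces, given here as top-view pixels:
- **Brass base:** (253,208).
- **White tiers with brass columns:** large (409,217), medium (469,274), small (172,273).
- **Knob:** (337,278).
- **Bystanders:** bowl (337,180), jar (260,285), cutter (401,289).
- **Decoys:** the red (421,131) and purple (474,375) tiers, which are the wrong colour. The plain white stack at (610,374) has no column.

Next I'll measure positions and check enlarged crops.

```bash
cat > h.py <<'E'
import numpy as np,cv2
from scipy.spatial.transform import Rotation as R
np.set_printoptions(precision=4,suppress=True)
def inter(c,uv,z):
    d=R.from_rotvec(c['rotation']).as_matrix()@np.linalg.inv(c['mtx'])@np.array([uv[0],uv[1],1.]); p=np.array(c['position'])
    return p+d*(z-p[2])/d[2]
def proj(c,P):
    q=R.from_rotvec(c['rotation']).as_matrix().T@(np.array(P)-c['position']); q=c['mtx']@q; return q[:2]/q[2]
def blob(im,mask,seed,win):
    """contour nearest seed -> pixels"""
    m=np.zeros_like(mask);u,v=seed
    m[max(0,v-win):v+win,max(0,u-win):u+win]=mask[max(0,v-win):v+win,max(0,u-win):u+win]
    cs,_=cv2.findContours(m,cv2.RETR_EXTERNAL,cv2.CHAIN_APPROX_NONE)
    return max(cs,key=cv2.contourArea)
def circ(c,cont,z):
    P=np.array([inter(c,p,z)[:2] for p in cont.reshape(-1,2)])
    (cx,cy),r=cv2.minEnclosingCircle(P.astype(np.float32))
    A=np.c_[2*P,np.ones(len(P))];x=np.linalg.lstsq(A,(P**2).sum(1),rcond=None)[0]
    return x[:2],np.sqrt(x[2]+x[0]**2+x[1]**2),(round(cx,4),round(cy,4),round(r,4))
E
python3 - <<'E'
from h import *
from workcell import robot
items={'base':((253,208),(250,303),.010,'b'),'large':((409,217),(296,198),.015,'w'),'med':((469,274),(356,173),.015,'w'),'small':((172,273),(308,386),.015,'w')}
for k,n in enumerate(['top','side']):
    c=robot.calibration(n);im=cv2.imread(f'pics/{n}0.png');hsv=cv2.cvtColor(im,cv2.COLOR_BGR2HSV)
    white=((hsv[...,2]>150)&(hsv[...,1]<60)).astype(np.uint8)*255
    brass=((hsv[...,0]>10)&(hsv[...,0]<28)&(hsv[...,1]>110)).astype(np.uint8)*255
    for nm,v in items.items():
        s=v[k];m=white if v[3]=='w' else brass
        ct=blob(im,m,s,40);x,r,e=circ(c,ct,v[2])
        print(n,nm,x,'r',round(r,4),e)
top=cv2.imread('pics/top0.png');side=cv2.imread('pics/side0.png')
def crop(im,s,w=33):
    return cv2.resize(im[s[1]-w:s[1]+w,s[0]-w:s[0]+w],(200,200),interpolation=cv2.INTER_CUBIC)
it=list(items.values())+[((337,278),(344,243))]
cv2.imwrite('pics/crops.png',np.vstack([np.hstack([crop(top,v[0]) for v in it])[:,:1000],np.hstack([crop(side,v[1]) for v in it])])[:, :][:400])
a=cv2.imread('pics/crops.png');cv2.imwrite('pics/crops2.png',cv2.resize(a,(800,320)))
E
```

```text
top base [0.6183 0.1911] r 0.063 (0.6184, 0.1911, 0.0646)
top large [ 0.5977 -0.1967] r 0.0738 (0.598, -0.1967, 0.0755)
top med [ 0.4539 -0.3419] r 0.0559 (0.454, -0.342, 0.0572)
top small [0.4551 0.3823] r 0.0388 (0.455, 0.3824, 0.04)
side base [0.6169 0.1988] r 0.0626 (0.617, 0.1991, 0.0648)
side large [ 0.5962 -0.189 ] r 0.0647 (0.5967, -0.1914, 0.0745)
side med [ 0.4535 -0.3336] r 0.048 (0.454, -0.336, 0.057)
side small [0.4541 0.3858] r 0.0337 (0.4545, 0.3847, 0.0398)
```

View pics/crops2.png

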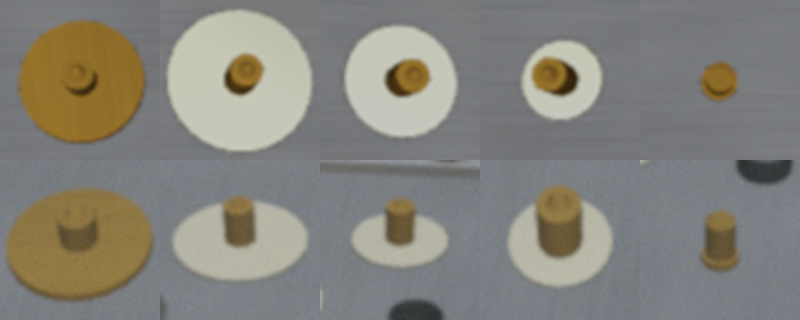

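The crops confirm the base as a brass disc without a white plate. The three white tiers have brass columns, with measured radii of 75, 57 and 40 mm as listed, and the knob is a plain stem on a foot ring. Next I'll work out the tool axes and the move to the large tier.

```bash
python3 - <<'E'
from h import *
from workcell import robot
s=robot.sense();print(R.from_rotvec(s['ee_rot']).as_matrix(),s['eef_pos'])
c=robot.calibration('wrist');print(R.from_rotvec(c['rotation']).as_matrix(),c['position']-s['eef_pos'])
top=cv2.imread('pics/top0.png');c=robot.calibration('top')
for nm,uv,z in [('bowl',(337,180),.045),('jar',(260,285),.062),('knob',(337,277),.056),('cut',(401,289),.03)]: print(nm,inter(c,uv,z))
E
```

```text
[[-0.9662 -0.0004  0.2579]
 [-0.2579  0.0012 -0.9662]
 [ 0.0001 -1.     -0.0013]] [ 0.1676 -0.6278  0.4041]
[[ 0.2589 -0.9258 -0.2755]
 [-0.9659 -0.2482 -0.0736]
 [-0.0002  0.2852 -0.9585]] [ 0.0719  0.0185 -0.0211]
bowl [ 0.682  -0.0178  0.045 ]
jar [0.4207 0.1627 0.062 ]
knob [ 0.4407 -0.0175  0.056 ]
cut [ 0.4152 -0.1722  0.03  ]
```

```bash
python3 -m pendant '[{"tx":30,"ty":30,"tz":0,"turn":-3},{"tx":60,"ty":60,"tz":0,"turn":-6},{"tx":90,"ty":90,"tz":0,"turn":-9},{"tx":120,"ty":120,"tz":0,"turn":-12},{"tx":149,"ty":149,"tz":0,"turn":-15},{"tx":178,"ty":178,"tz":0,"turn":-15},{"tx":207,"ty":207,"tz":0,"turn":-15},{"tx":236,"ty":236,"tz":-5,"turn":-15},{"tx":265,"ty":265,"tz":-10,"turn":-15},{"tx":294,"ty":294,"tz":-15,"turn":-15},{"tx":323,"ty":323,"tz":-20,"turn":-15},{"tx":340,"ty":340,"tz":-25,"turn":-15}]' 0 30; python3 -c "
from h import *
from workcell import robot
s=robot.sense();print(s['t'],s['eef_pos'],s['joint_pos']);print((np.array([.5975,-.1955,.33])-s['eef_pos'])*1000)"
```

```text
t: 1.15
eef_pos: [0.5106, -0.2833, 0.3788]
ee_rot: [-0.003, 2.222, -2.215]
ft_force: [0.5, 0.0, 0.1]
grip_width: 1.001
1.15 [ 0.5106 -0.2833  0.3788] [ 0.4981  0.4554 -0.0897  1.7394  0.044   0.9489 -1.1749]
[ 86.8861  87.7515 -48.7681]
```

```bash
python3 -m pendant '[{"tx":29,"ty":29,"tz":-16},{"tx":58,"ty":58,"tz":-32},{"tx":87,"ty":87,"tz":-48},{"tx":87,"ty":87,"tz":-48},{"tx":87,"ty":87,"tz":-48}]'; python3 -c "
from h import *
from workcell import robot
s=robot.sense();c=robot.calibration('wrist')
cv2.imwrite('pics/w1.png',robot.grab_frame('wrist')[:,:,::-1])
import pickle;pickle.dump((s,c),open('w1.pkl','wb'))
print(s['eef_pos'],R.from_rotvec(s['ee_rot']).as_matrix());g=s['eef_pos']+.147*R.from_rotvec(s['ee_rot']).as_matrix()[:,1]
print('grasp axis px',[proj(c,[g[0],g[1],z]) for z in (.068,.06,.015)],'exp',proj(c,[.5975,-.1955,.06]))"
```

```text
[ 0.5106 -0.2833  0.3788] [[-1.      0.0014  0.004 ]
 [-0.004   0.0033 -1.    ]
 [-0.0014 -1.     -0.0033]]
grasp axis px [array([316.6632, 222.7681]), array([316.696 , 220.5098]), array([316.8535, 209.6529])] exp [209.3579 115.8652]schema error: expected keys tx, ty, tz, turn
```

View pics/w1.png

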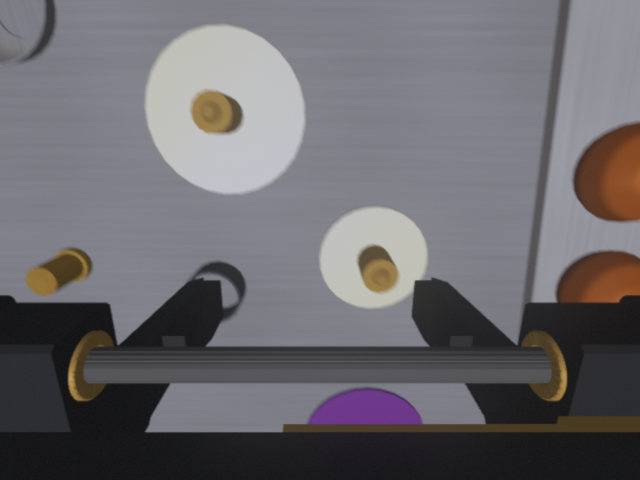

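The call was refused because every row needs all four keys. The arm hasn't moved, and this wrist picture shows the large tier (column top near (211,112)), the medium tier (380,275) and the knob top (43,280). I'll measure from it.

```bash
cat >> h.py <<'E'
def white(im):
    hsv=cv2.cvtColor(im,cv2.COLOR_BGR2HSV); return ((hsv[...,2]>140)&(hsv[...,1]<60)).astype(np.uint8)*255
def brass(im):
    hsv=cv2.cvtColor(im,cv2.COLOR_BGR2HSV); return ((hsv[...,0]>10)&(hsv[...,0]<28)&(hsv[...,1]>110)).astype(np.uint8)*255
E
python3 - <<'E'
from h import *
import pickle
s,c=pickle.load(open('w1.pkl','rb'));im=cv2.imread('pics/w1.png')
for nm,seed,w in [('large',(225,110),95),('med',(372,257),62)]:
    print(nm,circ(c,blob(im,white(im),seed,w),.015))
for nm,uv,z in [('large sp',(210,111),.068),('med sp',(380,276),.068),('knob top',(42,281),.056)]: print(nm,inter(c,uv,z))
E
```

```text
large (array([ 0.5949, -0.2011]), np.float64(0.08054522387177458), (0.5848, -0.2044, 0.0998))
med (array([ 0.4598, -0.3428]), np.float64(0.05953207170139285), (0.4689, -0.3402, 0.0721))
large sp [ 0.6008 -0.1987  0.068 ]
med sp [ 0.4619 -0.3398  0.068 ]
knob top [ 0.4498 -0.0247  0.056 ]
```

```bash
python3 -m pendant '[{"tx":29,"ty":29,"tz":-16,"turn":0},{"tx":58,"ty":58,"tz":-32,"turn":0},{"tx":87,"ty":87,"tz":-48,"turn":0},{"tx":87,"ty":87,"tz":-48,"turn":0},{"tx":87,"ty":87,"tz":-48,"turn":0}]'; cat > look.py <<'E'
from h import *
from workcell import robot
import pickle,sys
n=sys.argv[1]
s=robot.sense();c=robot.calibration('wrist')
cv2.imwrite(f'pics/{n}.png',robot.grab_frame('wrist')[:,:,::-1])
pickle.dump((s,c),open(f'{n}.pkl','wb'))
M=R.from_rotvec(s['ee_rot']).as_matrix();g=s['eef_pos']+.147*M[:,1]
print('t',s['t'],'tcp',s['eef_pos'],'grasp',g,'jaw',M[:,2],'j7',s['joint_pos'])
E
python3 look.py w2
```

```text
t: 1.62
eef_pos: [0.6017, -0.1881, 0.3277]
ee_rot: [-0.017, 2.224, -2.203]
ft_force: [-1.3, 0.5, 0.2]
grip_width: 1.004
t 1.6167 tcp [ 0.6017 -0.1881  0.3277] grasp [ 0.6018 -0.1867  0.1807] jaw [ 0.016  -0.9998 -0.0096] j7 [ 0.3102  0.5927 -0.1079  1.6491  0.0646  0.9053 -1.3744]
```

View pics/w2.png

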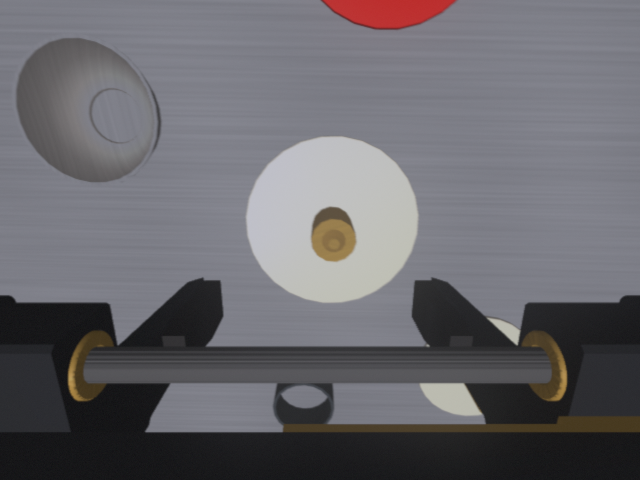

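```bash
python3 look.py w3; python3 - <<'E'
from h import *
import pickle
for n in ('w2','w3'):
    s,c=pickle.load(open(n+'.pkl','rb'));im=cv2.imread(f'pics/{n}.png')
    print(circ(c,blob(im,white(im),(332,219),90),.015))
    m=brass(im);ct=blob(im,m,(333,239),30)
    print('topcircle px',cv2.boundingRect(ct))
    g=s['eef_pos']+.147*R.from_rotvec(s['ee_rot']).as_matrix()[:,1]
    print('sp',inter(c,(334,240),.068), 'axis px',proj(c,[g[0],g[1],.068]))
E
```

```text
t 1.6667 tcp [ 0.6003 -0.1911  0.3286] grasp [ 0.6004 -0.1901  0.1816] jaw [ 0.0126 -0.9999 -0.0072] j7 [ 0.3129  0.5907 -0.1051  1.6499  0.0653  0.9061 -1.3732]
(array([ 0.5987, -0.1991]), np.float64(0.07731073289337913), (0.6013, -0.2019, 0.0882))
topcircle px (312, 219, 43, 42)
sp [ 0.6023 -0.1986  0.068 ] axis px [317.3684 240.325 ]
(array([ 0.5992, -0.2003]), np.float64(0.07689062711463245), (0.6033, -0.203, 0.0892))
topcircle px (307, 217, 43, 41)
sp [ 0.6005 -0.2023  0.068 ] axis px [316.9772 239.8924]
```

```bash
python3 -m pendant '[{"tx":0,"ty":-4,"tz":-25,"turn":0},{"tx":0,"ty":-8,"tz":-50,"turn":0},{"tx":0,"ty":-8,"tz":-65,"turn":0},{"tx":0,"ty":-8,"tz":-65,"turn":0},{"tx":0,"ty":-8,"tz":-65,"turn":0},{"tx":0,"ty":-8,"tz":-65,"turn":0},{"tx":0,"ty":-8,"tz":-65,"turn":0}]'; python3 look.py w4;python3 - <<'E'
from h import *
import pickle
for n in ('w4',):
    s,c=pickle.load(open(n+'.pkl','rb'))
    g=s['eef_pos']+.147*R.from_rotvec(s['ee_rot']).as_matrix()[:,1]
    print('axis px',proj(c,[g[0],g[1],.068]),proj(c,[g[0],g[1],.06]))
    im=cv2.imread('pics/w4.png');cv2.imwrite('pics/w4c.png',cv2.resize(im[120:420,120:520],(800,600)))
E
```

```text
t: 2.3
eef_pos: [0.5999, -0.2022, 0.2662]
ee_rot: [-0.006, 2.221, -2.211]
ft_force: [-0.1, -0.1, -0.6]
grip_width: 1.001
t 2.3 tcp [ 0.5999 -0.2022  0.2662] grasp [ 0.6003 -0.2015  0.1192] jaw [ 0.0085 -1.     -0.0044] j7 [ 0.3232  0.6762 -0.0966  1.6746  0.0777  0.7927 -1.369 ]
axis px [315.9626 273.9276] [316.0553 268.4894]
```

View pics/w4c.png

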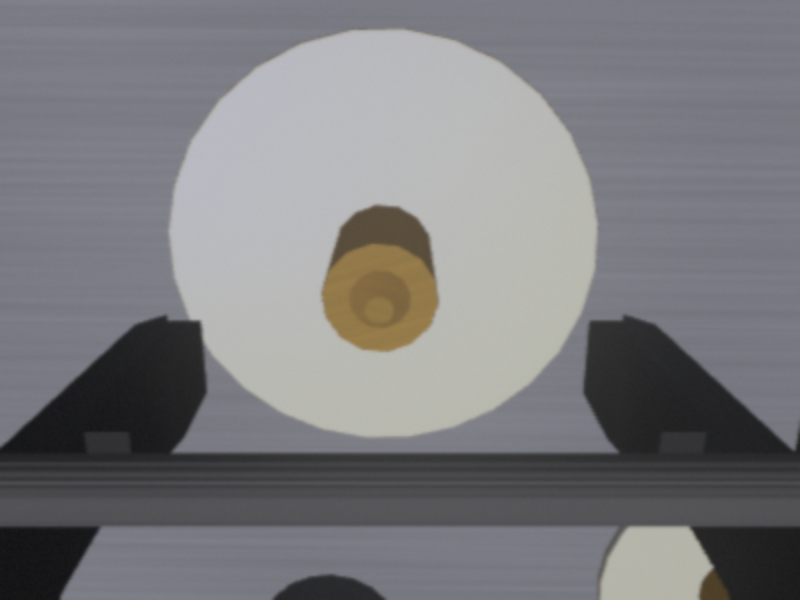

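```bash
python3 -m pendant '[{"tx":0,"ty":20,"tz":20,"turn":0},{"tx":2,"ty":60,"tz":30,"turn":0},{"tx":4,"ty":100,"tz":30,"turn":0},{"tx":6,"ty":140,"tz":30,"turn":0},{"tx":8,"ty":180,"tz":30,"turn":0},{"tx":10,"ty":220,"tz":30,"turn":0},{"tx":12,"ty":260,"tz":30,"turn":0},{"tx":14,"ty":300,"tz":25,"turn":0},{"tx":16,"ty":340,"tz":15,"turn":0},{"tx":18,"ty":370,"tz":5,"turn":0},{"tx":20,"ty":388,"tz":0,"turn":0},{"tx":20,"ty":392,"tz":0,"turn":0}]' && python3 -m pendant '[{"tx":0,"ty":0,"tz":0,"turn":0},{"tx":0,"ty":0,"tz":0,"turn":0},{"tx":0,"ty":0,"tz":0,"turn":0}]'; python3 look.py w5;python3 - <<'E'
from h import *
import pickle
for n in ('w5',):
    s,c=pickle.load(open(n+'.pkl','rb'))
    g=s['eef_pos']+.147*R.from_rotvec(s['ee_rot']).as_matrix()[:,1]
    print('axis px',proj(c,[g[0],g[1],.048]),proj(c,[g[0],g[1],.04]))
    im=cv2.imread('pics/w5.png');cv2.imwrite('pics/w5c.png',cv2.resize(im[120:420,120:520],(800,600)))
E
```

```text
t: 3.35
eef_pos: [0.6189, 0.1953, 0.2659]
ee_rot: [-0.014, 2.221, -2.204]
ft_force: [0.1, 0.9, 0.5]
grip_width: 1.003
t: 3.6
eef_pos: [0.6194, 0.1934, 0.2667]
ee_rot: [-0.01, 2.22, -2.206]
ft_force: [-0.2, -0.5, -0.4]
grip_width: 1.001
t 3.6 tcp [0.6194 0.1934 0.2667] grasp [0.6199 0.1943 0.1197] jaw [ 0.013  -0.9999 -0.0066] j7 [-0.2923  0.6983 -0.1139  1.63    0.094   0.813  -2.0018]
axis px [316.4421 260.8886] [316.5377 256.4062]
```

View pics/w5c.png

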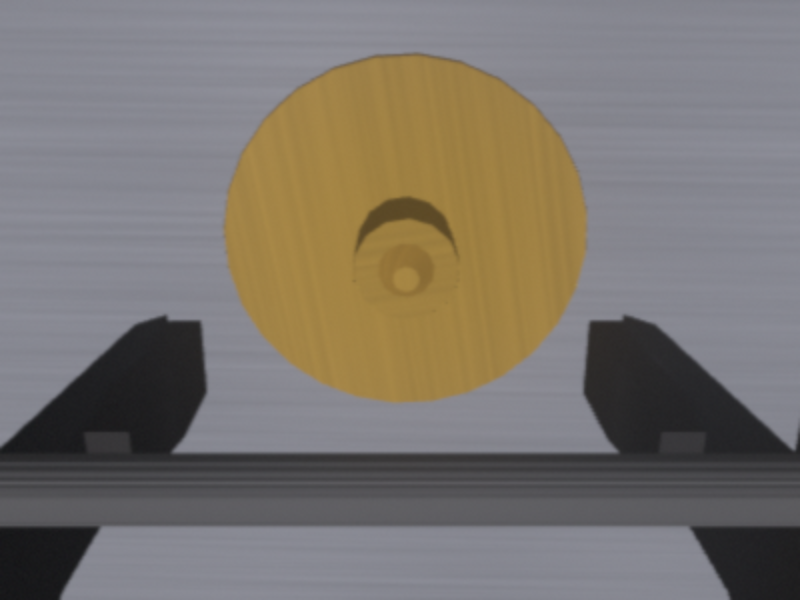

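The base spigot tip is at full-image (322,259), so its axis is at about (0.6205, 0.191), which agrees with the top view. I'm going back to grasp the large tier at about (0.600, -0.198).

```bash
python3 -m pendant '[{"tx":0,"ty":-20,"tz":20,"turn":0},{"tx":-2,"ty":-60,"tz":30,"turn":0},{"tx":-4,"ty":-100,"tz":30,"turn":0},{"tx":-6,"ty":-140,"tz":30,"turn":0},{"tx":-8,"ty":-180,"tz":30,"turn":0},{"tx":-10,"ty":-220,"tz":30,"turn":0},{"tx":-12,"ty":-260,"tz":30,"turn":0},{"tx":-14,"ty":-300,"tz":25,"turn":0},{"tx":-16,"ty":-340,"tz":15,"turn":0},{"tx":-18,"ty":-370,"tz":5,"turn":0},{"tx":-20,"ty":-388,"tz":0,"turn":0},{"tx":-20,"ty":-392,"tz":0,"turn":0}]' && python3 -m pendant '[{"tx":0,"ty":0,"tz":0,"turn":0},{"tx":0,"ty":0,"tz":0,"turn":0},{"tx":0,"ty":0,"tz":0,"turn":0}]'; python3 look.py w6
```

```text
t: 4.65
eef_pos: [0.597, -0.2057, 0.2658]
ee_rot: [-0.003, 2.223, -2.215]
ft_force: [-0.3, -0.2, 0.0]
grip_width: 1.0
t: 4.9
eef_pos: [0.5973, -0.2045, 0.2664]
ee_rot: [-0.003, 2.222, -2.214]
ft_force: [0.5, -0.5, 0.3]
grip_width: 1.0
t 4.9 tcp [ 0.5973 -0.2045  0.2664] grasp [ 0.5976 -0.2039  0.1194] jaw [ 0.0049 -1.     -0.0039] j7 [ 0.3272  0.6738 -0.096   1.6788  0.0781  0.792  -1.3686]
```

```bash
python3 -m pendant '[{"tx":2,"ty":5,"tz":-10,"turn":0},{"tx":2.5,"ty":5.7,"tz":-25,"turn":0},{"tx":2.5,"ty":5.7,"tz":-40,"turn":0},{"tx":2.5,"ty":5.7,"tz":-55,"turn":0},{"tx":2.5,"ty":5.7,"tz":-68,"turn":0},{"tx":2.5,"ty":5.7,"tz":-75,"turn":0},{"tx":2.5,"ty":5.7,"tz":-77,"turn":0},{"tx":2.5,"ty":5.7,"tz":-77,"turn":0},{"tx":2.5,"ty":5.7,"tz":-77,"turn":0}]' 0 30; python3 look.py w7
```

```text
t: 5.7
eef_pos: [0.6003, -0.1983, 0.1898]
ee_rot: [-0.003, 2.222, -2.213]
ft_force: [-0.1, 0.6, 1.0]
grip_width: 0.998
t 5.7 tcp [ 0.6003 -0.1983  0.1898] grasp [ 0.6007 -0.1978  0.0428] jaw [ 0.0057 -1.     -0.0039] j7 [ 0.3097  0.7887 -0.0863  1.6914  0.0921  0.6636 -1.3888]
```

View pics/w7.png

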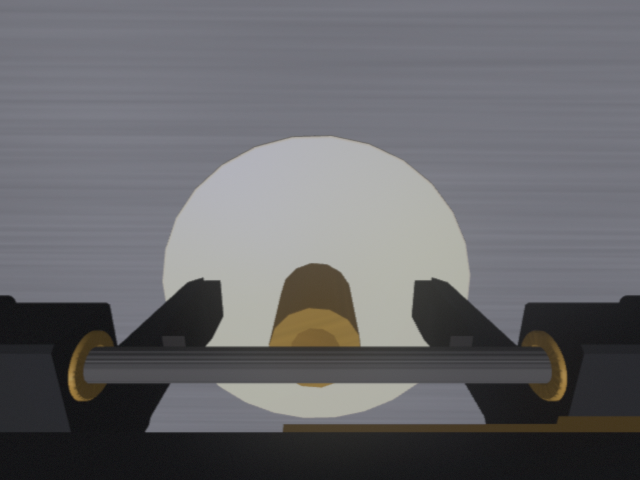

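The column (shoulder near (315,345)) is centred between the fingers at 222 and 412. I'll close and lift slightly.

```bash
python3 -m pendant '[{"tx":0,"ty":0,"tz":0,"turn":0},{"tx":0,"ty":0,"tz":0,"turn":0},{"tx":0,"ty":0,"tz":0,"turn":0},{"tx":0,"ty":0,"tz":0,"turn":0},{"tx":0,"ty":0,"tz":0,"turn":0},{"tx":0,"ty":0,"tz":0,"turn":0},{"tx":0,"ty":0,"tz":0,"turn":0},{"tx":0,"ty":0,"tz":0,"turn":0}]' 255 45 && python3 look.py w8 && python3 -m pendant '[{"tx":0,"ty":0,"tz":5,"turn":0},{"tx":0,"ty":0,"tz":20,"turn":0},{"tx":0,"ty":0,"tz":45,"turn":0},{"tx":0,"ty":0,"tz":75,"turn":0},{"tx":0,"ty":0,"tz":95,"turn":0},{"tx":0,"ty":0,"tz":100,"turn":0},{"tx":0,"ty":0,"tz":100,"turn":0},{"tx":0,"ty":0,"tz":100,"turn":0}]'; python3 look.py w9
```

```text
t: 6.42
eef_pos: [0.6004, -0.1984, 0.1901]
ee_rot: [-0.003, 2.221, -2.213]
ft_force: [-0.3, 0.1, -0.0]
grip_width: 0.42
t 6.4167 tcp [ 0.6004 -0.1984  0.1901] grasp [ 0.6009 -0.1979  0.0431] jaw [ 0.0056 -1.     -0.0037] j7 [ 0.3098  0.7883 -0.0863  1.6913  0.0921  0.6636 -1.3888]
t: 7.13
eef_pos: [0.6, -0.1981, 0.2897]
ee_rot: [-0.004, 2.222, -2.213]
ft_force: [0.1, 0.4, -2.4]
grip_width: 0.374
t 7.1333 tcp [ 0.6    -0.1981  0.2897] grasp [ 0.6003 -0.1975  0.1427] jaw [ 0.0057 -1.     -0.0043] j7 [ 0.3186  0.6425 -0.0989  1.6679  0.0736  0.8336 -1.3752]
```

View pics/w9.png

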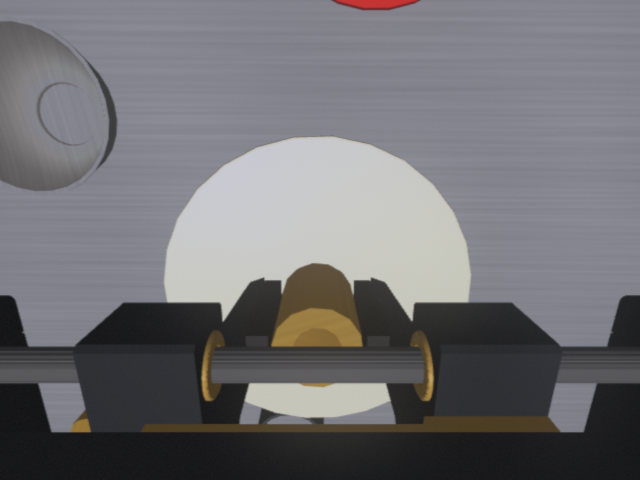

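The large tier is held, with the column between the fingers at (317,330) and the same position relative to the camera as before. I'm carrying it to the base.

```bash
python3 -m pendant '[{"tx":0,"ty":15,"tz":0,"turn":0},{"tx":2,"ty":45,"tz":0,"turn":0},{"tx":4,"ty":80,"tz":0,"turn":0},{"tx":6,"ty":115,"tz":0,"turn":0},{"tx":8,"ty":150,"tz":0,"turn":0},{"tx":10,"ty":185,"tz":0,"turn":0},{"tx":12,"ty":220,"tz":0,"turn":0},{"tx":14,"ty":255,"tz":0,"turn":0},{"tx":16,"ty":290,"tz":0,"turn":0},{"tx":17,"ty":320,"tz":0,"turn":0},{"tx":18,"ty":345,"tz":0,"turn":0},{"tx":19,"ty":360,"tz":0,"turn":0}]' && python3 look.py w10
```

```text
t: 8.18
eef_pos: [0.6169, 0.1673, 0.2874]
ee_rot: [-0.014, 2.225, -2.21]
ft_force: [-0.1, 0.5, -4.1]
grip_width: 0.37
t 8.1833 tcp [0.6169 0.1673 0.2874] grasp [0.6166 0.1683 0.1404] jaw [ 0.0108 -0.9999 -0.0068] j7 [-0.2518  0.6577 -0.1172  1.6466  0.0864  0.8421 -1.9623]
```

```bash
python3 -m pendant '[{"tx":2,"ty":10,"tz":0,"turn":0},{"tx":4,"ty":19,"tz":-5,"turn":0},{"tx":4,"ty":22,"tz":-15,"turn":0},{"tx":4,"ty":22.4,"tz":-25,"turn":0},{"tx":4,"ty":22.4,"tz":-32,"turn":0},{"tx":4,"ty":22.4,"tz":-35,"turn":0},{"tx":4,"ty":22.4,"tz":-35,"turn":0},{"tx":4,"ty":22.4,"tz":-35,"turn":0},{"tx":4,"ty":22.4,"tz":-35,"turn":0}]' && python3 look.py w11; python3 -c "
from workcell import robot
import cv2
cv2.imwrite('pics/s11.png',cv2.resize(robot.grab_frame('side')[210:390,130:370,::-1],(800,600)))"
```

```text
t: 8.98
eef_pos: [0.6214, 0.1913, 0.2531]
ee_rot: [-0.014, 2.225, -2.206]
ft_force: [-0.7, 0.3, -2.7]
grip_width: 0.369
t 8.9833 tcp [0.6214 0.1913 0.2531] grasp [0.6213 0.1926 0.1061] jaw [ 0.0122 -0.9999 -0.0087] j7 [-0.288   0.7196 -0.1135  1.6292  0.093   0.7956 -1.9971]
```

View pics/s11.png

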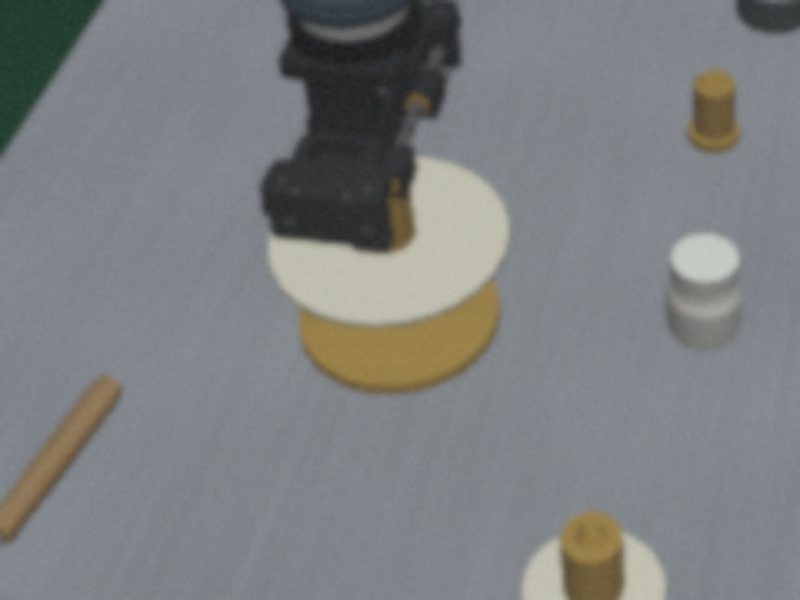

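```bash
python3 -m pendant '[{"tx":-0.5,"ty":-1.8,"tz":0,"turn":0},{"tx":-0.5,"ty":-1.8,"tz":-5,"turn":0},{"tx":-0.5,"ty":-1.8,"tz":-10,"turn":0},{"tx":-0.5,"ty":-1.8,"tz":-14,"turn":0},{"tx":-0.5,"ty":-1.8,"tz":-17,"turn":0},{"tx":-0.5,"ty":-1.8,"tz":-19,"turn":0},{"tx":-0.5,"ty":-1.8,"tz":-20,"turn":0},{"tx":-0.5,"ty":-1.8,"tz":-20,"turn":0},{"tx":-0.5,"ty":-1.8,"tz":-20,"turn":0}]' && python3 look.py w12
```

```text
t: 9.83
eef_pos: [0.6209, 0.1899, 0.2332]
ee_rot: [-0.014, 2.225, -2.205]
ft_force: [-0.3, -0.4, -2.8]
grip_width: 0.375
t 9.8333 tcp [0.6209 0.1899 0.2332] grasp [0.6208 0.1912 0.0863] jaw [ 0.0126 -0.9999 -0.0089] j7 [-0.2876  0.7463 -0.1111  1.6371  0.0971  0.7608 -1.9977]
```

```bash
python3 -m pendant '[{"tx":0,"ty":0,"tz":-1,"turn":0},{"tx":0,"ty":0,"tz":-2,"turn":0},{"tx":0,"ty":0,"tz":-3,"turn":0},{"tx":0,"ty":0,"tz":-3.5,"turn":0},{"tx":0,"ty":0,"tz":-4,"turn":0},{"tx":0,"ty":0,"tz":-4,"turn":0}]' && python3 look.py w13
```

```text
t: 10.38
eef_pos: [0.621, 0.19, 0.2301]
ee_rot: [-0.014, 2.225, -2.205]
ft_force: [-2.4, -0.4, 4.9]
grip_width: 0.376
t 10.3833 tcp [0.621  0.19   0.2301] grasp [0.621  0.1913 0.0832] jaw [ 0.0126 -0.9999 -0.0091] j7 [-0.2881  0.7509 -0.1106  1.6374  0.0978  0.7554 -1.9984]
```

Contact is at the predicted height. I'll release and retreat.

```bash
python3 -m pendant '[{"tx":0,"ty":0,"tz":0,"turn":0},{"tx":0,"ty":0,"tz":0,"turn":0},{"tx":0,"ty":0,"tz":0,"turn":0},{"tx":0,"ty":0,"tz":0,"turn":0},{"tx":0,"ty":0,"tz":1,"turn":0},{"tx":0,"ty":0,"tz":15,"turn":0},{"tx":0,"ty":0,"tz":35,"turn":0},{"tx":0,"ty":0,"tz":60,"turn":0},{"tx":0,"ty":0,"tz":80,"turn":0},{"tx":0,"ty":0,"tz":82,"turn":0},{"tx":0,"ty":0,"tz":82,"turn":0},{"tx":0,"ty":0,"tz":82,"turn":0}]' 0 45 && python3 look.py w14; python3 - <<'E'
from h import *
import pickle
s,c=pickle.load(open('w14.pkl','rb'))
g=s['eef_pos']+.147*R.from_rotvec(s['ee_rot']).as_matrix()[:,1]
print('axis px',proj(c,[g[0],g[1],.108]),proj(c,[g[0],g[1],.1]))
im=cv2.imread('pics/w14.png');cv2.imwrite('pics/w14c.png',cv2.resize(im[120:420,120:520],(800,600)))
E
```

```text
t: 11.43
eef_pos: [0.6207, 0.1899, 0.312]
ee_rot: [-0.014, 2.225, -2.205]
ft_force: [0.5, -0.2, 0.0]
grip_width: 1.002
t 11.4333 tcp [0.6207 0.1899 0.312 ] grasp [0.6207 0.1912 0.165 ] jaw [ 0.0126 -0.9999 -0.0089] j7 [-0.2812  0.6406 -0.1204  1.6068  0.0813  0.8963 -1.9868]
axis px [316.5189 269.6645] [316.6499 264.4942]
```

View pics/w14c.png

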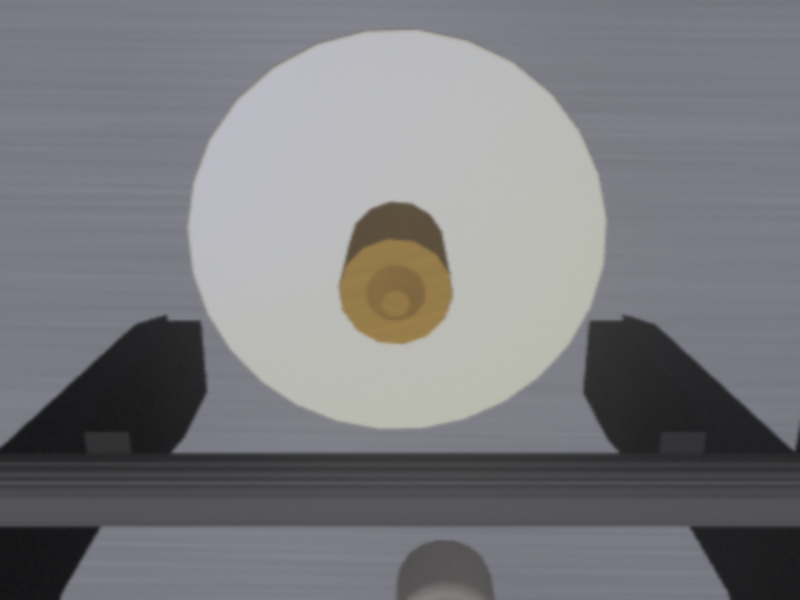

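The large tier sits upright on the base, with its spigot tip at full-image (318,271.5) against a predicted (316.5,269.7). That puts the stack axis at about (0.620, 0.1905). The medium tier is next.

```bash
python3 -m pendant '[{"tx":-6,"ty":-20,"tz":0,"turn":0},{"tx":-18,"ty":-58,"tz":0,"turn":0},{"tx":-30,"ty":-97,"tz":0,"turn":0},{"tx":-42,"ty":-136,"tz":0,"turn":0},{"tx":-54,"ty":-175,"tz":0,"turn":0},{"tx":-66,"ty":-214,"tz":0,"turn":0},{"tx":-78,"ty":-253,"tz":0,"turn":0},{"tx":-90,"ty":-292,"tz":0,"turn":0},{"tx":-102,"ty":-331,"tz":0,"turn":0},{"tx":-114,"ty":-370,"tz":0,"turn":0},{"tx":-126,"ty":-409,"tz":0,"turn":0},{"tx":-135,"ty":-440,"tz":0,"turn":0}]' && python3 look.py w15
```

```text
t: 12.48
eef_pos: [0.4834, -0.2533, 0.3102]
ee_rot: [-0.016, 2.228, -2.209]
ft_force: [0.6, 0.3, -0.3]
grip_width: 1.003
t 12.4833 tcp [ 0.4834 -0.2533  0.3102] grasp [ 0.4828 -0.252   0.1632] jaw [ 0.0102 -0.9999 -0.0084] j7 [ 0.4623  0.4893 -0.0776  1.8857  0.0432  0.7752 -1.1979]
```

```bash
python3 -m pendant '[{"tx":-9,"ty":-30,"tz":-10,"turn":0},{"tx":-18,"ty":-60,"tz":-20,"turn":0},{"tx":-24,"ty":-82,"tz":-32,"turn":0},{"tx":-26.5,"ty":-91,"tz":-42,"turn":0},{"tx":-26.5,"ty":-91,"tz":-43,"turn":0},{"tx":-26.5,"ty":-91,"tz":-43,"turn":0},{"tx":-26.5,"ty":-91,"tz":-43,"turn":0},{"tx":-26.5,"ty":-91,"tz":-43,"turn":0}]' && python3 look.py w16;python3 - <<'E'
from h import *
import pickle
s,c=pickle.load(open('w16.pkl','rb'))
g=s['eef_pos']+.147*R.from_rotvec(s['ee_rot']).as_matrix()[:,1]
print('axis px',proj(c,[g[0],g[1],.068]),proj(c,[g[0],g[1],.06]))
im=cv2.imread('pics/w16.png');cv2.imwrite('pics/w16c.png',cv2.resize(im[120:420,120:520],(800,600)))
E
```

```text
t: 13.2
eef_pos: [0.4559, -0.3487, 0.2678]
ee_rot: [-0.011, 2.226, -2.215]
ft_force: [-0.3, 0.7, 0.7]
grip_width: 0.998
t 13.2 tcp [ 0.4559 -0.3487  0.2678] grasp [ 0.4553 -0.348   0.1208] jaw [ 0.0056 -1.     -0.0049] j7 [ 0.6185  0.5927 -0.0577  1.8339  0.0459  0.7224 -1.0292]
axis px [316.0872 272.2383] [316.1812 266.8107]
```

View pics/w16c.png

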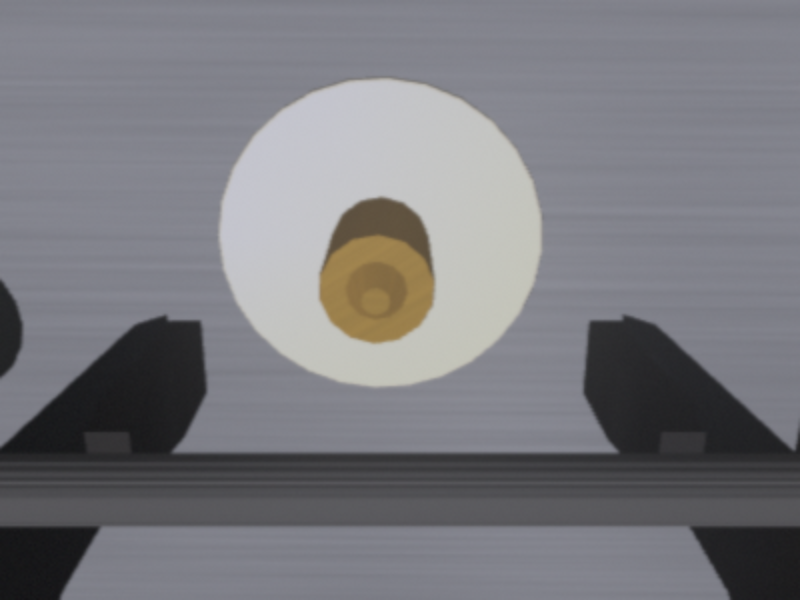

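Medium tier: spigot tip at full-image (308,270), so I need about +2 mm in x and +5 mm in y. Descending now.

```bash
python3 -m pendant '[{"tx":1,"ty":3,"tz":-10,"turn":0},{"tx":2,"ty":5,"tz":-25,"turn":0},{"tx":2,"ty":5,"tz":-40,"turn":0},{"tx":2,"ty":5,"tz":-55,"turn":0},{"tx":2,"ty":5,"tz":-68,"turn":0},{"tx":2,"ty":5,"tz":-76,"turn":0},{"tx":2,"ty":5,"tz":-78,"turn":0},{"tx":2,"ty":5,"tz":-78,"turn":0},{"tx":2,"ty":5,"tz":-78,"turn":0}]' 0 45; python3 look.py w17
```

```text
t: 14.0
eef_pos: [0.4581, -0.3441, 0.1903]
ee_rot: [-0.01, 2.225, -2.216]
ft_force: [0.1, -1.8, 0.4]
grip_width: 1.0
t 14.0 tcp [ 0.4581 -0.3441  0.1903] grasp [ 0.4576 -0.3435  0.0433] jaw [ 0.0054 -1.     -0.0041] j7 [ 0.6039  0.7186 -0.0503  1.8527  0.0577  0.5766 -1.048 ]
```

View pics/w17.png

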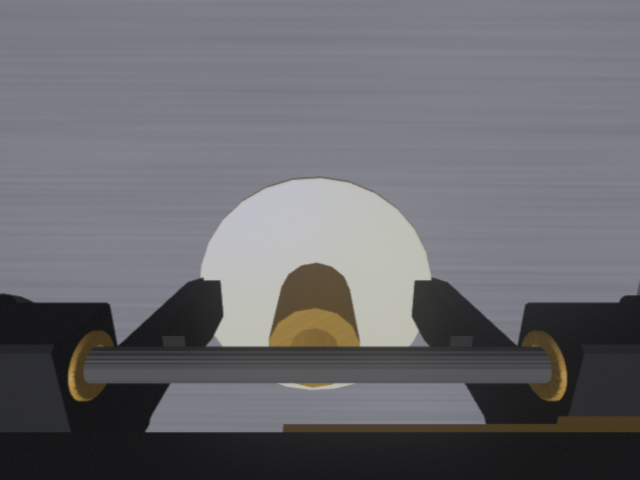

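The column is centred, at (315,335), as with the large tier. I'll close with extra dwell and lift to clear the new stack top at 108 mm.

```bash
python3 -m pendant '[{"tx":0,"ty":0,"tz":0,"turn":0},{"tx":0,"ty":0,"tz":0,"turn":0},{"tx":0,"ty":0,"tz":0,"turn":0},{"tx":0,"ty":0,"tz":0,"turn":0},{"tx":0,"ty":0,"tz":0,"turn":0},{"tx":0,"ty":0,"tz":0,"turn":0},{"tx":0,"ty":0,"tz":0,"turn":0},{"tx":0,"ty":0,"tz":0,"turn":0},{"tx":0,"ty":0,"tz":0,"turn":0},{"tx":0,"ty":0,"tz":0,"turn":0}]' 255 45 && python3 -m pendant '[{"tx":0,"ty":0,"tz":5,"turn":0},{"tx":0,"ty":0,"tz":20,"turn":0},{"tx":0,"ty":0,"tz":50,"turn":0},{"tx":0,"ty":0,"tz":80,"turn":0},{"tx":0,"ty":0,"tz":110,"turn":0},{"tx":0,"ty":0,"tz":135,"turn":0},{"tx":0,"ty":0,"tz":145,"turn":0},{"tx":0,"ty":0,"tz":145,"turn":0},{"tx":0,"ty":0,"tz":145,"turn":0}]'; python3 look.py w18
```

```text
t: 14.88
eef_pos: [0.4581, -0.344, 0.1905]
ee_rot: [-0.009, 2.225, -2.216]
ft_force: [-0.3, 1.1, 0.7]
grip_width: 0.375
t: 15.63
eef_pos: [0.4578, -0.3438, 0.3348]
ee_rot: [-0.01, 2.226, -2.216]
ft_force: [-0.3, 0.2, -1.6]
grip_width: 0.37
t 15.6333 tcp [ 0.4578 -0.3438  0.3348] grasp [ 0.4572 -0.3432  0.1878] jaw [ 0.0054 -1.     -0.0045] j7 [ 0.6129  0.4932 -0.0617  1.8024  0.0363  0.8528 -1.0309]
```

View pics/w18.png

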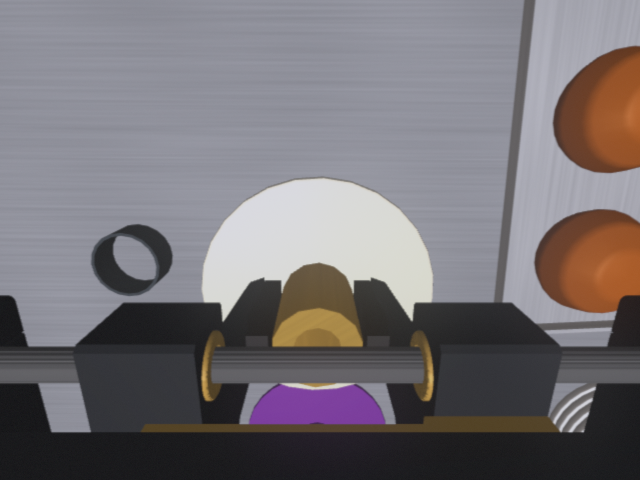

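Held. Carrying to the stack.

```bash
python3 -m pendant '[{"tx":5,"ty":15,"tz":0,"turn":0},{"tx":14,"ty":45,"tz":0,"turn":0},{"tx":26,"ty":83,"tz":0,"turn":0},{"tx":38,"ty":122,"tz":0,"turn":0},{"tx":50,"ty":161,"tz":0,"turn":0},{"tx":62,"ty":200,"tz":0,"turn":0},{"tx":74,"ty":239,"tz":0,"turn":0},{"tx":86,"ty":278,"tz":0,"turn":0},{"tx":98,"ty":317,"tz":0,"turn":0},{"tx":110,"ty":356,"tz":0,"turn":0},{"tx":120,"ty":390,"tz":0,"turn":0},{"tx":128,"ty":418,"tz":0,"turn":0}]' && python3 look.py w19
```

```text
t: 16.68
eef_pos: [0.5851, 0.0779, 0.3316]
ee_rot: [0.019, -2.228, 2.214]
ft_force: [-0.2, -0.4, -2.5]
grip_width: 0.375
t 16.6833 tcp [0.5851 0.0779 0.3316] grasp [0.5838 0.0788 0.1846] jaw [ 0.0082 -0.9999 -0.0064] j7 [-0.0975  0.5293 -0.1467  1.7525  0.0858  0.8734 -1.8426]
```

```bash
python3 -m pendant '[{"tx":10,"ty":30,"tz":0,"turn":0},{"tx":20,"ty":60,"tz":0,"turn":0},{"tx":28,"ty":85,"tz":0,"turn":0},{"tx":34,"ty":103,"tz":0,"turn":0},{"tx":36.9,"ty":111,"tz":0,"turn":0},{"tx":36.9,"ty":112.4,"tz":-5,"turn":0},{"tx":36.9,"ty":112.4,"tz":-12,"turn":0},{"tx":36.9,"ty":112.4,"tz":-18,"turn":0},{"tx":36.9,"ty":112.4,"tz":-20,"turn":0},{"tx":36.9,"ty":112.4,"tz":-20,"turn":0},{"tx":36.9,"ty":112.4,"tz":-20,"turn":0}]' && python3 look.py w20
```

```text
t: 17.65
eef_pos: [0.6227, 0.1956, 0.3117]
ee_rot: [-0.023, 2.23, -2.206]
ft_force: [-0.4, -0.4, -2.2]
grip_width: 0.376
t 17.65 tcp [0.6227 0.1956 0.3117] grasp [0.6216 0.1972 0.1647] jaw [ 0.0133 -0.9999 -0.0109] j7 [-0.2672  0.65   -0.1508  1.5922  0.0992  0.91   -2.0062]
```

```bash
python3 -m pendant '[{"tx":-0.5,"ty":-3,"tz":0,"turn":0},{"tx":-0.9,"ty":-6,"tz":-3,"turn":0},{"tx":-0.9,"ty":-6,"tz":-7,"turn":0},{"tx":-0.9,"ty":-6,"tz":-9,"turn":0},{"tx":-0.9,"ty":-6,"tz":-9,"turn":0},{"tx":-0.9,"ty":-6,"tz":-9,"turn":0}]' && python3 look.py w21
```

```text
t: 18.2
eef_pos: [0.6218, 0.1901, 0.3028]
ee_rot: [-0.023, 2.23, -2.205]
ft_force: [-0.8, 1.5, -2.2]
grip_width: 0.368
t 18.2 tcp [0.6218 0.1901 0.3028] grasp [0.6207 0.1918 0.1558] jaw [ 0.0139 -0.9998 -0.0113] j7 [-0.2598  0.6572 -0.1501  1.6044  0.1009  0.8906 -1.9997]
```

```bash
python3 -m pendant '[{"tx":0,"ty":-0.7,"tz":-3,"turn":0},{"tx":0,"ty":-0.7,"tz":-6,"turn":0},{"tx":0,"ty":-0.7,"tz":-9,"turn":0},{"tx":0,"ty":-0.7,"tz":-11,"turn":0},{"tx":0,"ty":-0.7,"tz":-12,"turn":0},{"tx":0,"ty":-0.7,"tz":-13,"turn":0},{"tx":0,"ty":-0.7,"tz":-13.5,"turn":0},{"tx":0,"ty":-0.7,"tz":-13.5,"turn":0}]' && python3 look.py w22
```

```text
t: 18.92
eef_pos: [0.6222, 0.1894, 0.2906]
ee_rot: [-0.022, 2.23, -2.205]
ft_force: [-1.9, -1.7, 5.5]
grip_width: 0.374
t 18.9167 tcp [0.6222 0.1894 0.2906] grasp [0.6214 0.191  0.1436] jaw [ 0.0136 -0.9998 -0.0113] j7 [-0.26    0.6726 -0.1481  1.6104  0.1042  0.8679 -2.0009]
```

Seated at 143.6 mm, where I expected 143.3. Releasing.

```bash
python3 -m pendant '[{"tx":0,"ty":0,"tz":0,"turn":0},{"tx":0,"ty":0,"tz":0,"turn":0},{"tx":0,"ty":0,"tz":0,"turn":0},{"tx":0,"ty":0,"tz":0,"turn":0},{"tx":0,"ty":0,"tz":1,"turn":0},{"tx":0,"ty":0,"tz":15,"turn":0},{"tx":0,"ty":0,"tz":35,"turn":0},{"tx":0,"ty":0,"tz":60,"turn":0},{"tx":0,"ty":0,"tz":80,"turn":0},{"tx":0,"ty":0,"tz":82,"turn":0},{"tx":0,"ty":0,"tz":82,"turn":0},{"tx":0,"ty":0,"tz":82,"turn":0}]' 0 45 && python3 look.py w23; python3 - <<'E'
from h import *
import pickle
s,c=pickle.load(open('w23.pkl','rb'))
g=s['eef_pos']+.147*R.from_rotvec(s['ee_rot']).as_matrix()[:,1]
print('axis px',proj(c,[g[0],g[1],.168]),proj(c,[g[0],g[1],.16]))
im=cv2.imread('pics/w23.png');cv2.imwrite('pics/w23c.png',cv2.resize(im[120:420,120:520],(800,600)))
E
```

```text
t: 19.97
eef_pos: [0.622, 0.1893, 0.3725]
ee_rot: [-0.022, 2.23, -2.205]
ft_force: [-0.2, 0.8, -1.4]
grip_width: 1.003
t 19.9667 tcp [0.622  0.1893 0.3725] grasp [0.621  0.1909 0.2255] jaw [ 0.0137 -0.9998 -0.0112] j7 [-0.254   0.5762 -0.1568  1.5579  0.0854  1.0164 -1.988 ]
axis px [316.733  268.7814] [316.8858 263.5756]
```

View pics/w23c.png

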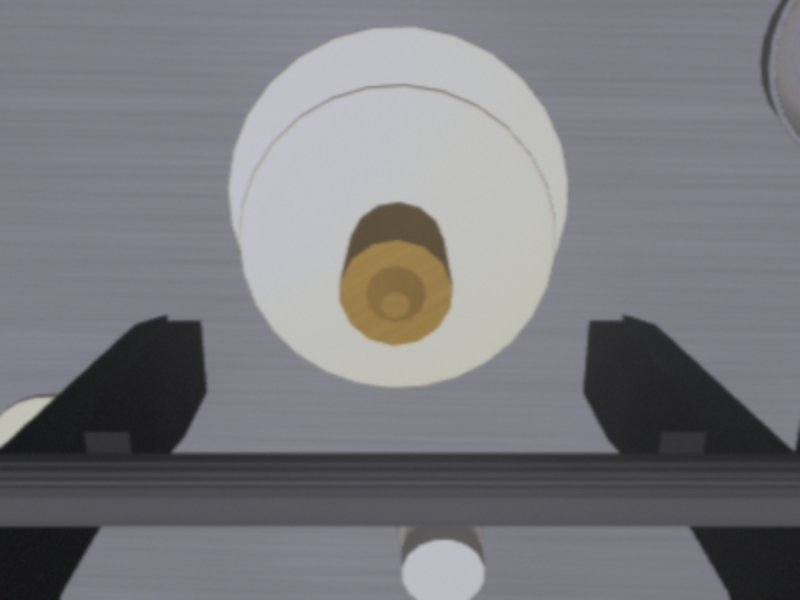

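The medium tier is upright and concentric, with its spigot tip at full-image (318,272.5). The small tier is next, at about (0.457, 0.382).

```bash
python3 -m pendant '[{"tx":-12,"ty":14,"tz":0,"turn":0},{"tx":-35,"ty":40,"tz":0,"turn":0},{"tx":-58,"ty":68,"tz":0,"turn":0},{"tx":-82,"ty":96,"tz":0,"turn":0},{"tx":-106,"ty":124,"tz":-10,"turn":0},{"tx":-130,"ty":152,"tz":-30,"turn":0},{"tx":-150,"ty":175,"tz":-60,"turn":0},{"tx":-160,"ty":187,"tz":-90,"turn":0},{"tx":-163.7,"ty":191,"tz":-105,"turn":0},{"tx":-163.7,"ty":191,"tz":-105,"turn":0},{"tx":-163.7,"ty":191,"tz":-105,"turn":0},{"tx":-163.7,"ty":191,"tz":-105,"turn":0}]' && python3 look.py w24;python3 - <<'E'
from h import *
import pickle
s,c=pickle.load(open('w24.pkl','rb'))
g=s['eef_pos']+.147*R.from_rotvec(s['ee_rot']).as_matrix()[:,1]
print('axis px',proj(c,[g[0],g[1],.068]),proj(c,[g[0],g[1],.06]))
im=cv2.imread('pics/w24.png');cv2.imwrite('pics/w24c.png',cv2.resize(im[120:420,120:520],(800,600)))
E
```

```text
t: 21.02
eef_pos: [0.4592, 0.3796, 0.2673]
ee_rot: [-0.021, 2.23, -2.207]
ft_force: [0.3, 0.5, 0.4]
grip_width: 0.999
t 21.0167 tcp [0.4592 0.3796 0.2673] grasp [0.4582 0.3811 0.1203] jaw [ 0.0123 -0.9999 -0.0107] j7 [-0.6276  0.6283 -0.1845  1.7731  0.141   0.7504 -2.4391]
axis px [316.6037 272.2898] [316.7585 266.8189]
```

View pics/w24c.png

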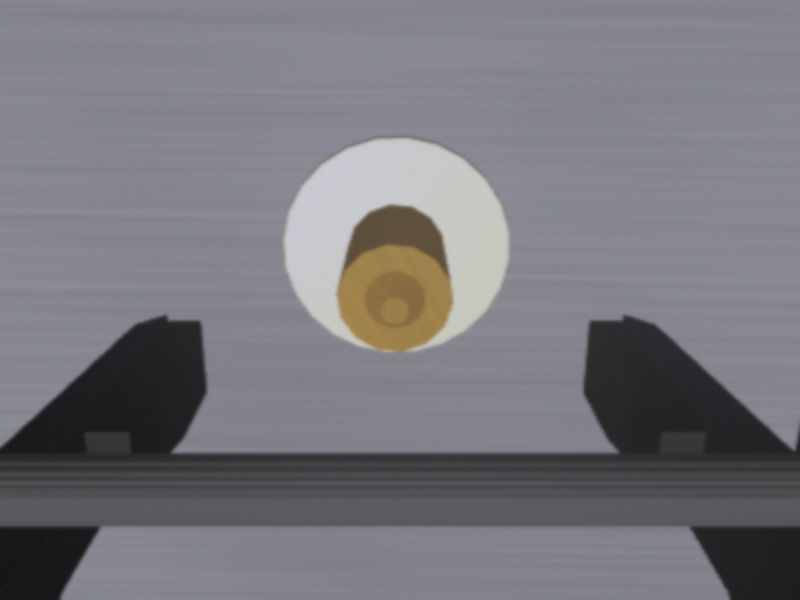

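The small tier's spigot tip is at (317,275), which is aligned. Descending and gripping.

```bash
python3 -m pendant '[{"tx":0,"ty":0.3,"tz":-10,"turn":0},{"tx":0,"ty":0.3,"tz":-25,"turn":0},{"tx":0,"ty":0.3,"tz":-40,"turn":0},{"tx":0,"ty":0.3,"tz":-55,"turn":0},{"tx":0,"ty":0.3,"tz":-68,"turn":0},{"tx":0,"ty":0.3,"tz":-75,"turn":0},{"tx":0,"ty":0.3,"tz":-77.5,"turn":0},{"tx":0,"ty":0.3,"tz":-77.5,"turn":0},{"tx":0,"ty":0.3,"tz":-77.5,"turn":0}]' 0 45 && python3 look.py w25 && python3 -m pendant '[{"tx":0,"ty":0,"tz":0,"turn":0},{"tx":0,"ty":0,"tz":0,"turn":0},{"tx":0,"ty":0,"tz":0,"turn":0},{"tx":0,"ty":0,"tz":0,"turn":0},{"tx":0,"ty":0,"tz":0,"turn":0},{"tx":0,"ty":0,"tz":0,"turn":0},{"tx":0,"ty":0,"tz":0,"turn":0},{"tx":0,"ty":0,"tz":0,"turn":0},{"tx":0,"ty":0,"tz":0,"turn":0},{"tx":0,"ty":0,"tz":0,"turn":0}]' 255 45
```

```text
t: 21.82
eef_pos: [0.4598, 0.38, 0.1909]
ee_rot: [-0.018, 2.231, -2.205]
ft_force: [0.8, -0.8, 1.3]
grip_width: 0.999
t 21.8167 tcp [0.4598 0.38   0.1909] grasp [0.4591 0.3818 0.0439] jaw [ 0.0116 -0.9999 -0.012 ] j7 [-0.6452  0.7484 -0.1608  1.7879  0.1692  0.6138 -2.461 ]
t: 22.7
eef_pos: [0.4598, 0.3801, 0.1911]
ee_rot: [-0.018, 2.231, -2.204]
ft_force: [-0.3, -0.5, -0.0]
grip_width: 0.378
```

View pics/w25.png

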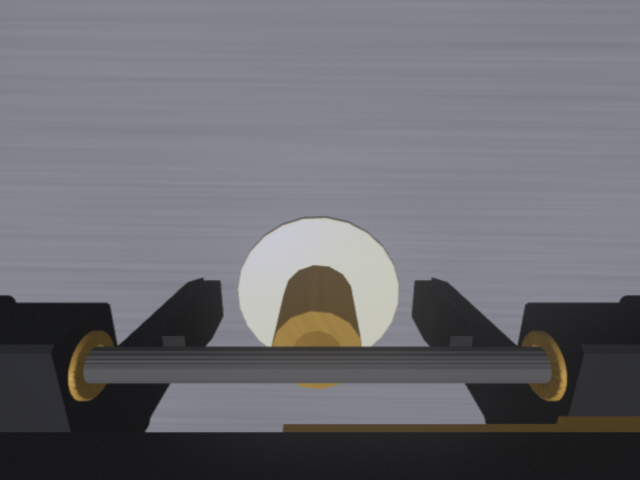

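```bash
python3 -m pendant '[{"tx":0,"ty":0,"tz":5,"turn":0},{"tx":0,"ty":0,"tz":25,"turn":0},{"tx":0,"ty":0,"tz":55,"turn":0},{"tx":0,"ty":0,"tz":90,"turn":0},{"tx":0,"ty":0,"tz":125,"turn":0},{"tx":0,"ty":0,"tz":160,"turn":0},{"tx":0,"ty":0,"tz":190,"turn":0},{"tx":0,"ty":0,"tz":205,"turn":0},{"tx":0,"ty":0,"tz":211,"turn":0},{"tx":0,"ty":0,"tz":211,"turn":0},{"tx":0,"ty":0,"tz":211,"turn":0}]' && python3 look.py w26
```

```text
t: 23.62
eef_pos: [0.4595, 0.3797, 0.4011]
ee_rot: [-0.019, 2.231, -2.206]
ft_force: [0.5, -0.4, -1.8]
grip_width: 0.375
t 23.6167 tcp [0.4595 0.3797 0.4011] grasp [0.4586 0.3813 0.2541] jaw [ 0.0117 -0.9999 -0.011 ] j7 [-0.6066  0.4576 -0.2103  1.6822  0.0952  1.0089 -2.4054]
```

View pics/w26.png

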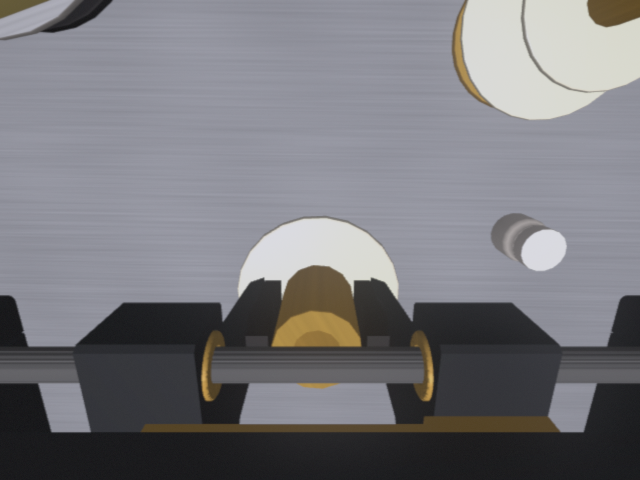

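The small tier is held, and the jar (543,248) and the stack (upper right) are undisturbed. Carrying over.

```bash
python3 -m pendant '[{"tx":10,"ty":-12,"tz":0,"turn":0},{"tx":30,"ty":-35,"tz":0,"turn":0},{"tx":53,"ty":-62,"tz":0,"turn":0},{"tx":77,"ty":-90,"tz":0,"turn":0},{"tx":101,"ty":-118,"tz":0,"turn":0},{"tx":123,"ty":-145,"tz":0,"turn":0},{"tx":142,"ty":-167,"tz":0,"turn":0},{"tx":155,"ty":-182,"tz":0,"turn":0},{"tx":162,"ty":-190,"tz":0,"turn":0},{"tx":162,"ty":-190,"tz":0,"turn":0},{"tx":162,"ty":-190,"tz":0,"turn":0},{"tx":162,"ty":-190,"tz":0,"turn":0}]' && python3 look.py w27
```

```text
t: 24.67
eef_pos: [0.6202, 0.1918, 0.3998]
ee_rot: [-0.026, 2.231, -2.206]
ft_force: [-1.5, 0.8, -1.1]
grip_width: 0.371
t 24.6667 tcp [0.6202 0.1918 0.3998] grasp [0.6189 0.1934 0.2528] jaw [ 0.0145 -0.9998 -0.0112] j7 [-0.265   0.5467 -0.1468  1.536   0.0714  1.0685 -1.9816]
```

```bash
python3 -m pendant '[{"tx":1.5,"ty":-2.4,"tz":-8,"turn":0},{"tx":1.5,"ty":-2.4,"tz":-18,"turn":0},{"tx":1.5,"ty":-2.4,"tz":-27,"turn":0},{"tx":1.5,"ty":-2.4,"tz":-32,"turn":0},{"tx":1.5,"ty":-2.4,"tz":-34,"turn":0},{"tx":1.5,"ty":-2.4,"tz":-34,"turn":0},{"tx":1.5,"ty":-2.4,"tz":-34,"turn":0}]' && python3 look.py w28
```

```text
t: 25.3
eef_pos: [0.6218, 0.1895, 0.3661]
ee_rot: [-0.025, 2.23, -2.205]
ft_force: [0.7, 0.2, -1.8]
grip_width: 0.376
t 25.3 tcp [0.6218 0.1895 0.3661] grasp [0.6206 0.1911 0.2191] jaw [ 0.0148 -0.9998 -0.0113] j7 [-0.2629  0.5824 -0.144   1.5633  0.0777  1.0053 -1.9813]
```

```bash
python3 -m pendant '[{"tx":0,"ty":0,"tz":-4,"turn":0},{"tx":0,"ty":0,"tz":-7,"turn":0},{"tx":0,"ty":0,"tz":-10,"turn":0},{"tx":0,"ty":0,"tz":-12,"turn":0},{"tx":0,"ty":0,"tz":-14,"turn":0},{"tx":0,"ty":0,"tz":-15,"turn":0},{"tx":0,"ty":0,"tz":-16,"turn":0},{"tx":0,"ty":0,"tz":-16,"turn":0}]' && python3 look.py w29
```

```text
t: 26.02
eef_pos: [0.6221, 0.1895, 0.3511]
ee_rot: [-0.023, 2.23, -2.204]
ft_force: [-1.0, -0.5, 4.4]
grip_width: 0.374
t 26.0167 tcp [0.6221 0.1895 0.3511] grasp [0.6212 0.1912 0.2041] jaw [ 0.0146 -0.9998 -0.0116] j7 [-0.2636  0.599  -0.1427  1.5745  0.0811  0.9761 -1.9835]
```

Seated at 204.1 mm against an expected 204. Releasing.

```bash
python3 -m pendant '[{"tx":0,"ty":0,"tz":0,"turn":0},{"tx":0,"ty":0,"tz":0,"turn":0},{"tx":0,"ty":0,"tz":0,"turn":0},{"tx":0,"ty":0,"tz":0,"turn":0},{"tx":0,"ty":0,"tz":1,"turn":0},{"tx":0,"ty":0,"tz":15,"turn":0},{"tx":0,"ty":0,"tz":35,"turn":0},{"tx":0,"ty":0,"tz":60,"turn":0},{"tx":0,"ty":0,"tz":80,"turn":0},{"tx":0,"ty":0,"tz":82,"turn":0},{"tx":0,"ty":0,"tz":82,"turn":0},{"tx":0,"ty":0,"tz":82,"turn":0}]' 0 45 && python3 look.py w30; python3 - <<'E'
from h import *
import pickle
s,c=pickle.load(open('w30.pkl','rb'))
g=s['eef_pos']+.147*R.from_rotvec(s['ee_rot']).as_matrix()[:,1]
print('axis px',proj(c,[g[0],g[1],.228]),proj(c,[g[0],g[1],.22]))
im=cv2.imread('pics/w30.png');cv2.imwrite('pics/w30c.png',cv2.resize(im[120:420,120:520],(800,600)))
E
```

```text
t: 27.07
eef_pos: [0.6218, 0.1894, 0.4322]
ee_rot: [-0.025, 2.23, -2.205]
ft_force: [0.4, 0.3, 0.3]
grip_width: 0.999
t 27.0667 tcp [0.6218 0.1894 0.4322] grasp [0.6207 0.191  0.2852] jaw [ 0.0147 -0.9998 -0.0112] j7 [-0.2611  0.5183 -0.1468  1.5008  0.0656  1.1309 -1.9731]
axis px [316.7907 268.8372] [316.9429 263.6024]
```

View pics/w30c.png

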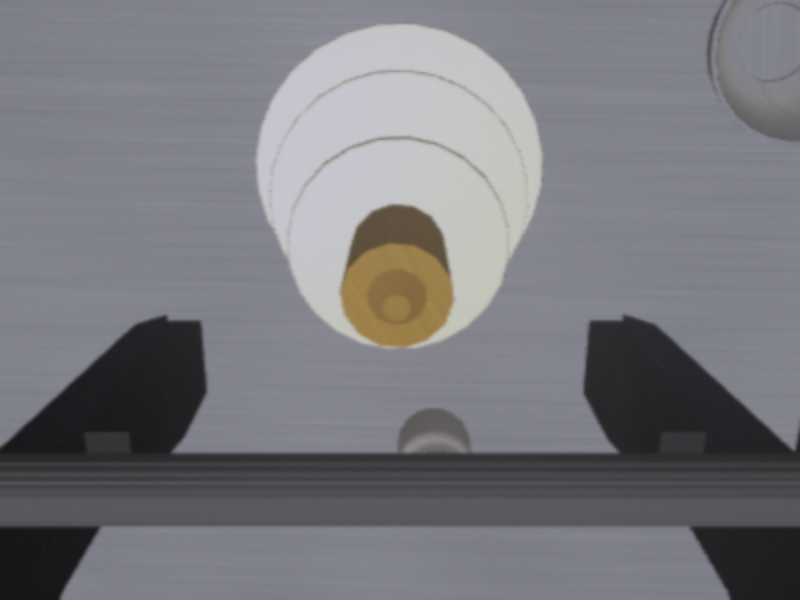

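Three tiers are stacked upright and concentric, with the tip at full-image (318.5,273.5). The knob is next, at about (0.443, -0.0185).

```bash
python3 -m pendant '[{"tx":-12,"ty":-14,"tz":0,"turn":0},{"tx":-35,"ty":-41,"tz":0,"turn":0},{"tx":-60,"ty":-70,"tz":0,"turn":0},{"tx":-85,"ty":-100,"tz":-10,"turn":0},{"tx":-109,"ty":-128,"tz":-30,"turn":0},{"tx":-132,"ty":-155,"tz":-55,"turn":0},{"tx":-153,"ty":-180,"tz":-85,"turn":0},{"tx":-170,"ty":-200,"tz":-115,"turn":0},{"tx":-178,"ty":-209.5,"tz":-145,"turn":0},{"tx":-178,"ty":-209.5,"tz":-165,"turn":0},{"tx":-178,"ty":-209.5,"tz":-165,"turn":0},{"tx":-178,"ty":-209.5,"tz":-165,"turn":0}]' && python3 look.py w31;python3 - <<'E'
from h import *
import pickle
s,c=pickle.load(open('w31.pkl','rb'))
g=s['eef_pos']+.147*R.from_rotvec(s['ee_rot']).as_matrix()[:,1]
print('axis px',proj(c,[g[0],g[1],.056]))
im=cv2.imread('pics/w31.png');cv2.imwrite('pics/w31c.png',cv2.resize(im[120:420,120:520],(800,600)))
E
```

```text
t: 28.12
eef_pos: [0.4431, -0.02, 0.2657]
ee_rot: [-0.03, 2.232, -2.208]
ft_force: [-0.0, 0.1, 0.6]
grip_width: 0.997
t 28.1167 tcp [ 0.4431 -0.02    0.2657] grasp [ 0.4413 -0.0184  0.1187] jaw [ 0.0148 -0.9998 -0.0111] j7 [ 0.0332  0.4302 -0.1019  2.1565  0.0572  0.569  -1.664 ]
axis px [316.8625 264.7574]
```

View pics/w31c.png

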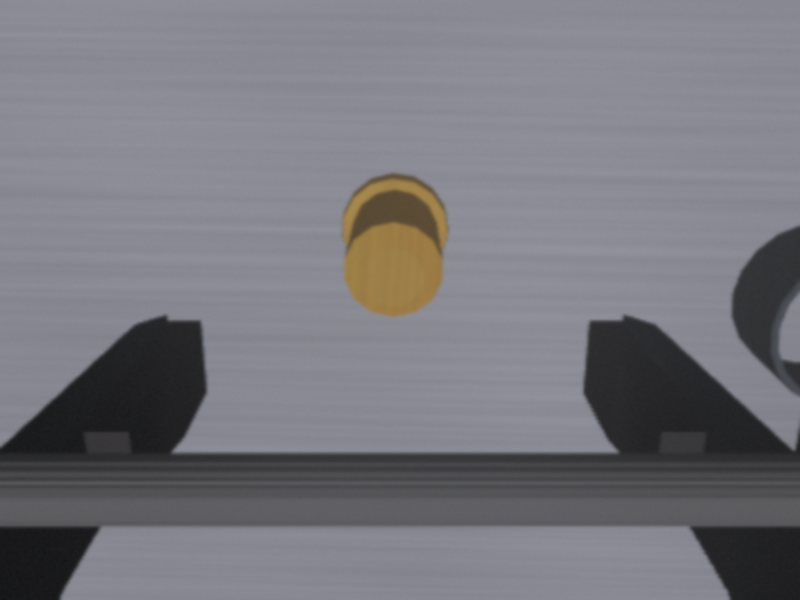

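```bash
python3 - <<'E'
from h import *
import pickle
s,c=pickle.load(open('w31.pkl','rb'))
g=s['eef_pos']+.147*R.from_rotvec(s['ee_rot']).as_matrix()[:,1]
f=lambda u,v:(120+u/2,120+v/2)
print('g',g)
print('stem lower edge',inter(c,f(394,316),.053),'upper',inter(c,f(394,222),.053))
print('foot upper edge',inter(c,f(396,174),.0),inter(c,f(396,178),.01))
print(proj(c,[g[0],g[1],.01]))
t=cv2.imread('pics/top0.png');c=robot=None
E
```

```text
g [ 0.4413 -0.0184  0.1187]
stem lower edge [ 0.4316 -0.0186  0.053 ] upper [ 0.4608 -0.0182  0.053 ]
foot upper edge [ 0.463  -0.0183  0.    ] [ 0.4638 -0.0183  0.01  ]
[317.5694 240.2117]
```

The knob's stem centre is at full-image (317,254.5), so I need about +5.5 mm in x. I'll descend to grip 36 mm above its bottom.

```bash
python3 -m pendant '[{"tx":3,"ty":0,"tz":-10,"turn":0},{"tx":5.5,"ty":0,"tz":-25,"turn":0},{"tx":5.5,"ty":0,"tz":-40,"turn":0},{"tx":5.5,"ty":0,"tz":-55,"turn":0},{"tx":5.5,"ty":0,"tz":-70,"turn":0},{"tx":5.5,"ty":0,"tz":-80,"turn":0},{"tx":5.5,"ty":0,"tz":-83,"turn":0},{"tx":5.5,"ty":0,"tz":-83,"turn":0},{"tx":5.5,"ty":0,"tz":-83,"turn":0}]' 0 30 && python3 look.py w32
```

```text
t: 28.92
eef_pos: [0.45, -0.0196, 0.1842]
ee_rot: [-0.026, 2.23, -2.205]
ft_force: [-0.7, 0.1, -0.1]
grip_width: 1.001
t 28.9167 tcp [ 0.45   -0.0196  0.1842] grasp [ 0.4488 -0.018   0.0373] jaw [ 0.0155 -0.9998 -0.0113] j7 [ 0.0107  0.6096 -0.0764  2.1595  0.0862  0.3828 -1.6875]
```

View pics/w32.png

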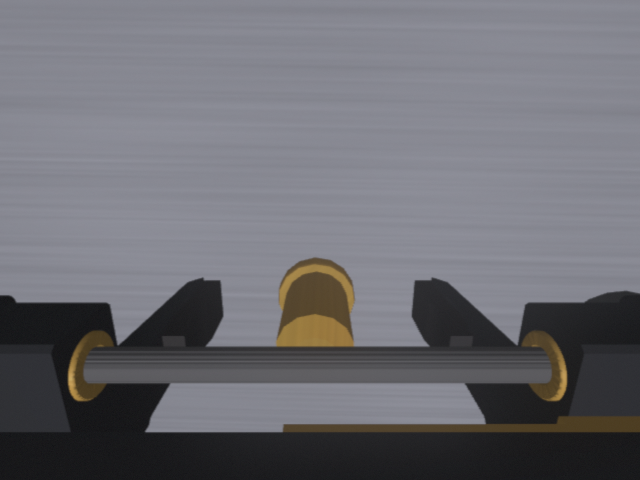

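```bash
python3 - <<'E'
from h import *
import pickle
for n,v,z,r in (('w25',265,.015,.017),('w17',263,.015,.017),('w32',258,0.,.019),('w32',263,.01,.019),('w32',314,.053,-.0)):
    s,c=pickle.load(open(n+'.pkl','rb'))
    g=s['eef_pos']+.147*R.from_rotvec(s['ee_rot']).as_matrix()[:,1]
    print(n,inter(c,(316,v),z)[0]-r-g[0])
E
```

```text
w25 -0.003314005095709227
w17 -0.0020341767846284164
w32 -0.00501681577600166
w32 -0.003739400600054066
w32 0.01292455408337534
```

Alignment matches the tiers to within about 1 mm. I'll shift -1 mm in x, grip and lift.

```bash
python3 -m pendant '[{"tx":-1,"ty":0,"tz":0,"turn":0},{"tx":-1,"ty":0,"tz":0,"turn":0},{"tx":-1,"ty":0,"tz":0,"turn":0},{"tx":-1,"ty":0,"tz":0,"turn":0},{"tx":-1,"ty":0,"tz":0,"turn":0},{"tx":-1,"ty":0,"tz":0,"turn":0},{"tx":-1,"ty":0,"tz":0,"turn":0},{"tx":-1,"ty":0,"tz":0,"turn":0},{"tx":-1,"ty":0,"tz":0,"turn":0},{"tx":-1,"ty":0,"tz":0,"turn":0},{"tx":-1,"ty":0,"tz":0,"turn":0}]' 255 30 && python3 -m pendant '[{"tx":0,"ty":0,"tz":5,"turn":0},{"tx":0,"ty":0,"tz":25,"turn":0},{"tx":0,"ty":0,"tz":60,"turn":0},{"tx":0,"ty":0,"tz":100,"turn":0},{"tx":0,"ty":0,"tz":140,"turn":0},{"tx":0,"ty":0,"tz":180,"turn":0},{"tx":0,"ty":0,"tz":220,"turn":0},{"tx":0,"ty":0,"tz":250,"turn":0},{"tx":0,"ty":0,"tz":262,"turn":0},{"tx":0,"ty":0,"tz":265,"turn":0},{"tx":0,"ty":0,"tz":265,"turn":0},{"tx":0,"ty":0,"tz":265,"turn":0}]' && python3 look.py w33
```

```text
t: 29.88
eef_pos: [0.449, -0.0196, 0.1845]
ee_rot: [-0.026, 2.23, -2.205]
ft_force: [-0.1, 1.3, 0.0]
grip_width: 0.331
t: 30.88
eef_pos: [0.4484, -0.0196, 0.4483]
ee_rot: [-0.028, 2.231, -2.206]
ft_force: [-0.4, -0.3, -1.3]
grip_width: 0.332
t 30.8833 tcp [ 0.4484 -0.0196  0.4483] grasp [ 0.4469 -0.018   0.3013] jaw [ 0.0155 -0.9998 -0.0113] j7 [ 0.0573  0.1458 -0.1208  1.9859  0.0068  1.0202 -1.6211]
```

View pics/w33.png

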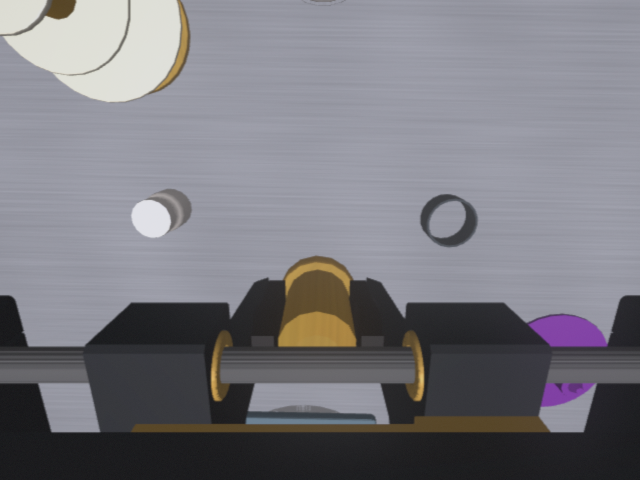

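The knob is held upright at (317,310). Carrying it over the stack.

```bash
python3 -m pendant '[{"tx":10,"ty":12,"tz":0,"turn":0},{"tx":30,"ty":36,"tz":0,"turn":0},{"tx":54,"ty":65,"tz":0,"turn":0},{"tx":79,"ty":95,"tz":0,"turn":0},{"tx":104,"ty":125,"tz":0,"turn":0},{"tx":128,"ty":154,"tz":0,"turn":0},{"tx":149,"ty":180,"tz":0,"turn":0},{"tx":165,"ty":199,"tz":0,"turn":0},{"tx":173,"ty":208,"tz":0,"turn":0},{"tx":173.5,"ty":209,"tz":0,"turn":0},{"tx":173.5,"ty":209,"tz":0,"turn":0},{"tx":173.5,"ty":209,"tz":0,"turn":0}]' && python3 look.py w34
```

```text
t: 31.93
eef_pos: [0.6214, 0.1884, 0.4466]
ee_rot: [-0.031, 2.231, -2.21]
ft_force: [1.2, -1.4, -1.5]
grip_width: 0.331
t 31.9333 tcp [0.6214 0.1884 0.4466] grasp [0.6195 0.1898 0.2996] jaw [ 0.0148 -0.9998 -0.0098] j7 [-0.2362  0.5092 -0.1816  1.482   0.0807  1.1672 -1.9837]
```

```bash
python3 -m pendant '[{"tx":1.2,"ty":1.2,"tz":-5,"turn":0},{"tx":1.2,"ty":1.2,"tz":-14,"turn":0},{"tx":1.2,"ty":1.2,"tz":-22,"turn":0},{"tx":1.2,"ty":1.2,"tz":-28,"turn":0},{"tx":1.2,"ty":1.2,"tz":-31,"turn":0},{"tx":1.2,"ty":1.2,"tz":-31,"turn":0},{"tx":1.2,"ty":1.2,"tz":-31,"turn":0}]' && python3 look.py w35
```

```text
t: 32.57
eef_pos: [0.6226, 0.1893, 0.4159]
ee_rot: [-0.03, 2.231, -2.21]
ft_force: [-0.5, -0.2, -2.1]
grip_width: 0.328
t 32.5667 tcp [0.6226 0.1893 0.4159] grasp [0.6208 0.1907 0.269 ] jaw [ 0.0143 -0.9998 -0.0099] j7 [-0.2378  0.538  -0.1803  1.5116  0.0873  1.1088 -1.9892]
```

View pics/w35.png

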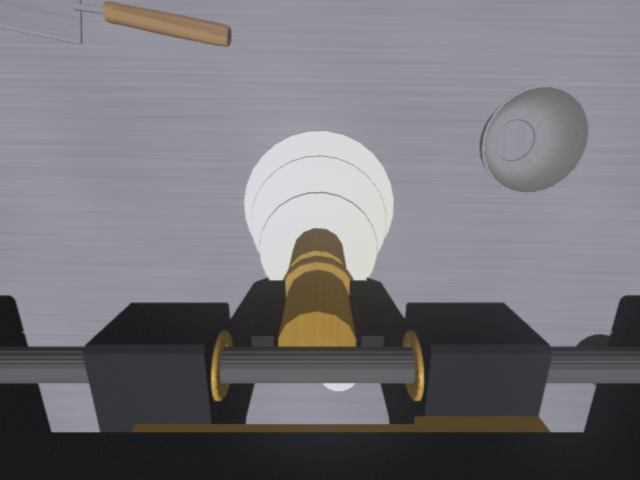

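The foot ring (317,268) lines up with the column below it. Lowering 12.5 mm.

```bash
python3 -m pendant '[{"tx":0,"ty":0,"tz":-2,"turn":0},{"tx":0,"ty":0,"tz":-4,"turn":0},{"tx":0,"ty":0,"tz":-6,"turn":0},{"tx":0,"ty":0,"tz":-8,"turn":0},{"tx":0,"ty":0,"tz":-10,"turn":0},{"tx":0,"ty":0,"tz":-11,"turn":0},{"tx":0,"ty":0,"tz":-12,"turn":0},{"tx":0,"ty":0,"tz":-12.5,"turn":0},{"tx":0,"ty":0,"tz":-12.5,"turn":0}]' && python3 look.py w36
```

```text
t: 33.37
eef_pos: [0.623, 0.1894, 0.4045]
ee_rot: [-0.028, 2.231, -2.208]
ft_force: [-0.9, -0.6, 2.7]
grip_width: 0.331
t 33.3667 tcp [0.623  0.1894 0.4045] grasp [0.6214 0.1909 0.2575] jaw [ 0.0142 -0.9998 -0.0104] j7 [-0.2382  0.5487 -0.1796  1.5229  0.0901  1.0852 -1.9911]
```

View pics/w36.png

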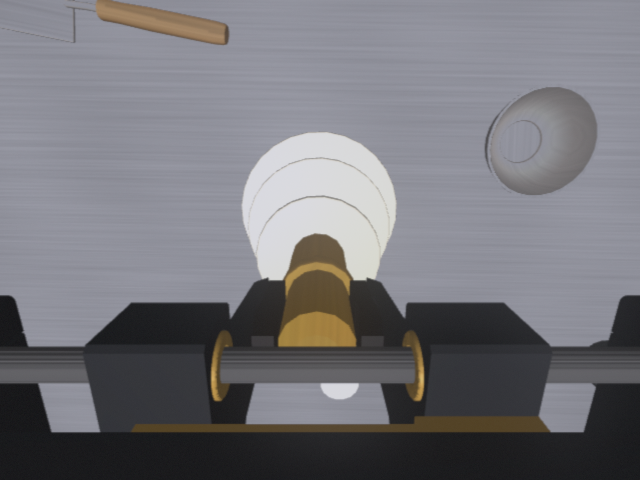

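Seated exactly at 257.5 mm with light contact. I'll release, rise, and check from the side and top.

```bash
python3 -m pendant '[{"tx":0,"ty":0,"tz":0,"turn":0},{"tx":0,"ty":0,"tz":0,"turn":0},{"tx":0,"ty":0,"tz":0,"turn":0},{"tx":0,"ty":0,"tz":0,"turn":0},{"tx":0,"ty":0,"tz":1,"turn":0},{"tx":0,"ty":0,"tz":12,"turn":0},{"tx":0,"ty":0,"tz":30,"turn":0},{"tx":0,"ty":0,"tz":50,"turn":0},{"tx":0,"ty":0,"tz":70,"turn":0},{"tx":0,"ty":0,"tz":80,"turn":0},{"tx":0,"ty":0,"tz":80,"turn":0},{"tx":0,"ty":0,"tz":80,"turn":0}]' 0 30 && python3 look.py w37 && python3 -m pendant '[{"tx":-20,"ty":-15,"tz":0,"turn":0},{"tx":-50,"ty":-40,"tz":0,"turn":0},{"tx":-80,"ty":-65,"tz":0,"turn":0},{"tx":-105,"ty":-90,"tz":0,"turn":0},{"tx":-120,"ty":-110,"tz":0,"turn":0},{"tx":-130,"ty":-130,"tz":0,"turn":0},{"tx":-130,"ty":-150,"tz":0,"turn":0},{"tx":-130,"ty":-160,"tz":0,"turn":0},{"tx":-130,"ty":-160,"tz":0,"turn":0},{"tx":-130,"ty":-160,"tz":0,"turn":0}]'; python3 - <<'E'
from workcell import robot
from h import *
a=robot.grab_frame('side')[:,:,::-1];b=robot.grab_frame('top')[:,:,::-1]
cv2.imwrite('pics/sf.png',a);cv2.imwrite('pics/tf.png',b)
p=cv2.resize(a[160:340,170:330],(400,450),interpolation=cv2.INTER_CUBIC);q=cv2.resize(b[130:310,180:340],(400,450),interpolation=cv2.INTER_CUBIC)
cv2.imwrite('pics/f.png',np.hstack([p,q]))
for n in('side','top'):
    c=robot.calibration(n);print(n,[np.round(proj(c,[.619,.1905,z]),1) for z in (.276,.235,.175,.115,.055,.01)])
E
```

```text
t: 34.42
eef_pos: [0.6229, 0.1894, 0.4846]
ee_rot: [-0.027, 2.231, -2.208]
ft_force: [-0.7, -0.5, -0.2]
grip_width: 1.005
t 34.4167 tcp [0.6229 0.1894 0.4846] grasp [0.6214 0.1909 0.3377] jaw [ 0.0143 -0.9998 -0.0106] j7 [-0.2375  0.4832 -0.1823  1.4309  0.0747  1.2408 -1.9805]
t: 35.3
eef_pos: [0.4928, 0.0296, 0.483]
ee_rot: [-0.03, 2.232, -2.21]
ft_force: [-0.5, 0.4, -0.2]
grip_width: 1.001
side [array([235.2, 200.4]), array([237.8, 218. ]), array([241.2, 242.3]), array([244.4, 264.8]), array([247.4, 285.8]), array([249.5, 300.6])]
top [array([235.9, 175.6]), array([239.1, 181.6]), array([243.5, 189.6]), array([247.4, 196.8]), array([251. , 203.3]), array([253.5, 207.8])]
```

View pics/f.png

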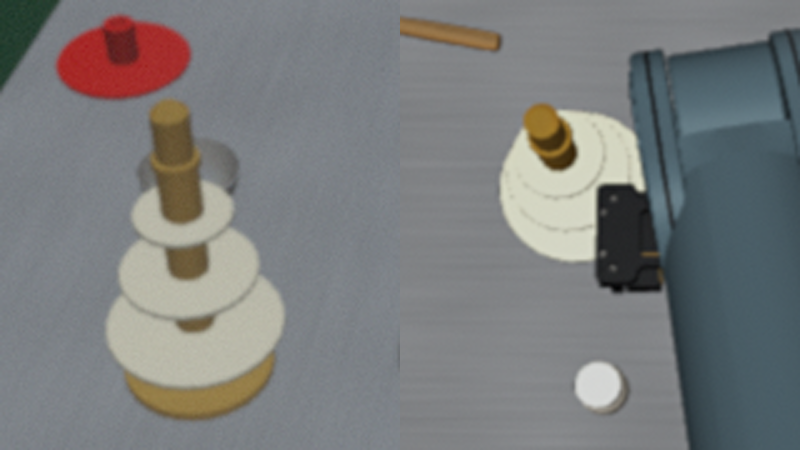

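View pics/w37.png

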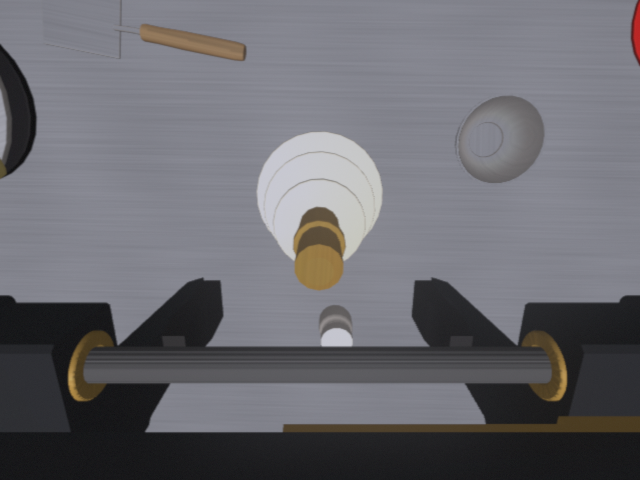

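View pics/tf.png

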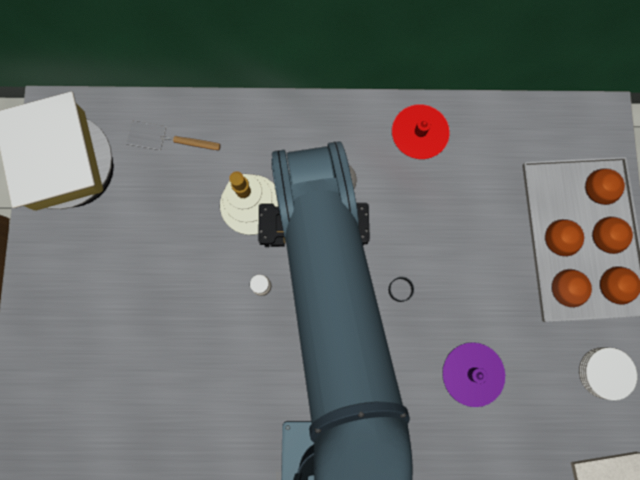

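The side view shows base, three tiers and knob upright on one axis. In the top view the jar (260,285) and cutter (401,289) are at their original pixels. The bowl also looks undisturbed, and the gripper is open and clear. Handing in.

```bash
python3 -c "
from workcell import robot
print(robot.close_job(), robot.sense()['t'])"
```

```text
the job is handed in; nothing more can be done
the job is handed in; nothing more can be done
```

The pastry stand is assembled on the brass base where it stood: large tier, middle tier, small tier, then the knob. I handed the job in at about 35 s of the 112 s allowed; handing in reports no verdict.

- **Seating:** each piece made light contact (3–6 N upward on the wrist) within about 0.5 mm of its expected height. After each tier was released, the wrist camera showed its spigot on the axis within about 2 mm.
- **Final views:** the side, top and wrist views show an upright stack on one axis. The gripper was open and clear of it.
- **Bystanders:** the jar and cutter are at their original pixels in the top view. The bowl looks undisturbed in the wrist view, but the arm partly hid it in the last top picture, so I did not re-measure it. I did not re-measure the base either.
- **Disagreements:**
  - One early move call was refused because its rows left out "turn"; nothing moved.
  - The side camera put the tier and base centres up to 8 mm off the top camera's at first. I put that down to the columns and the disc's rim in the outlines, and relied on the top and wrist cameras.
  - In the last check the knob top was 3–5 pixels from its predicted place, which I took as camera calibration error.

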